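# Make up the ball-mill kit

### The job

Make up the ball-mill kit in the white tray: pour all the grinding balls out of the steel cup into the blue basin, then stand the empty cup upright in its bay, and fill every empty bay with the matching part from the bench, flat on the bay's floor, so that the tray holds exactly one of each kind. Where the tray already has a part, leave the duplicate on the bench, and do not disturb the reagent bottle, the glass beaker or the notebook.

Things in the scene. Friction and masses are not known exactly. Their poses are not given: they have to be found in the camera images.
- tray: white kit tray, fixed, 200 (its x) x 320 (its y) x 14 mm, floor 4 mm thick, 5 mm walls. Five bays, each with its part's coloured footprint on the floor: three of 110 (x) x 100 (y) mm on the -x side (cup at +y, jar in the middle, cover at -y), two of 75 (x) x 152 (y) mm on the +x side. Origin: centre of the underside, x roughly away from the robot, z up
- cup: open steel cup, 80 mm tall, 220 g, walls 3 mm: floor 60 x 60, flat side walls 60 apart (its +y and -y faces: grip there), back wall at x = -30, front wall sloping out 22 degrees from x = 30 at the floor to x = 62 at the rim. Holds the balls, which roll out when it is tipped 85 degrees to +x. Belongs in the grey bay, centre (-40, 105) mm in the tray's frame. Origin: centre of the underside, z up
- cup_lip (a point): middle of the cup's pouring lip (rim of the sloping wall, 62 mm ahead of the cup's origin and 80 mm up)
- basin: light blue square open basin, fixed, 180 x 180 x 60 mm outside, walls and floor 5 mm. Origin: centre of the underside, z up
- ball1: white grinding ball, 24 mm in diameter, 30 g, in the cup at the start; two to four of the four are present. Origin: its centre
- ball2: white grinding ball, 24 mm in diameter, 30 g, in the cup at the start; two to four of the four are present. Origin: its centre
- ball3: white grinding ball, 24 mm in diameter, 30 g, in the cup at the start; two to four of the four are present. Origin: its centre
- ball4: white grinding ball, 24 mm in diameter, 30 g, in the cup at the start; two to four of the four are present. Origin: its centre
- cover: yellow rectangular cover plate 80 (its x) x 70 (its y) x 8 mm with a black upright grip bar on top, 56 mm long along its x, 14 mm thick (its y), from 8 to 36 mm above the underside. Belongs in the yellow bay, centre (-40, -105) mm in the tray's frame, long side along tray x. Origin: centre of the underside, z up. Starts on the bench.
- brush: cleaning brush, 120 mm long (its x), 40 mm wide (its y), 26 mm high: white rigid bristle block (36 mm wide, 13 mm high) below, blue back 13 mm thick on top. Belongs in the blue bay, centre (57.5, 79) mm in the tray's frame, long side along tray y. Origin: centre of the underside, z up. Starts on the bench.
- bracket: red clamping bracket, an upside-down U 116 mm long (its x) and 44 mm wide (its y): a bar from 18 to 30 mm above its underside on two end feet (26 mm long, as wide as the bar), with a dark screw head (22 mm across) in the middle up to 40 mm. Belongs in the red bay, centre (57.5, -79) mm in the tray's frame, long side along tray y. Origin: centre of the underside, z up. Starts on the bench.
- jar: closed amber sample jar with white cap, 64 mm in diameter and 50 mm tall, standing. Belongs in the brown bay, centre (-40, 0) mm in the tray's frame. Origin: centre of the underside, z up. Starts on the bench.
- cover_kit: the same kind of part as cover, same size and colours, already lying in its bay of the tray; often absent. Origin: centre of the underside, z up
- brush_kit: the same kind of part as brush, same size and colours, already lying in its bay of the tray; often absent. Origin: centre of the underside, z up
- bracket_kit: the same kind of part as bracket, same size and colours, already lying in its bay of the tray; often absent. Origin: centre of the underside, z up
- jar_kit: the same kind of part as jar, same size and colours, already lying in its bay of the tray; often absent. Origin: centre of the underside, z up
- reagent: bystander: amber reagent bottle, 68 mm across, 130 mm tall. Origin: centre of the underside
- beaker: bystander: empty glass beaker, 72 mm across, 95 mm tall. Origin: centre of the underside
- notebook: bystander: closed red notebook, 105 x 148 x 18 mm, lying. Origin: centre of the underside
Mind the look-alikes: they are no part of the job. What is shaped like the cover but green or red is not meant.

How it is judged:
On the way, in this order (a step that is already met when the one before it is completed fails the run):
1. the cup is tipped with its pouring lip over the basin (angle between cup's own z axis and vertical above 1 rad and horizontal distance between cup_lip and basin below 0.12 m), for 0.1 s.
2. all balls are in the basin and the cup stands upright in its bay (x of ball1 in the frame of basin between -0.09 and 0.09 m and y of ball1 in the frame of basin between -0.09 and 0.09 m and height (world z) of each of ball1, ball2, ball3, ball4 below 0.055 m and x of ball2 in the frame of basin between -0.09 and 0.09 m and y of ball2 in the frame of basin between -0.09 and 0.09 m and x of ball3 in the frame of basin between -0.09 and 0.09 m and y of ball3 in the frame of basin between -0.09 and 0.09 m and x of ball4 in the frame of basin between -0.09 and 0.09 m and y of ball4 in the frame of basin between -0.09 and 0.09 m and x of cup in the frame of tray between -0.07 and -0.01 m and y of cup in the frame of tray between 0.075 and 0.135 m and z of cup in the frame of tray below 0.01 m and angle between cup's own z axis and vertical below 0.15 rad), for 0.2 s.
At the end, for the whole second after the job is handed in: All balls lie in the basin; the empty cup stands upright in its bay, and each other bay holds one part of its kind, within 30 mm of the bay's centre along x and y, flat on the tray floor (tilt under 0.15 rad); every duplicate is outside the tray; the cup is at rest (all of step 2 and ((x of cover_kit in the frame of tray between -0.07 and -0.01 m and y of cover_kit in the frame of tray between -0.135 and -0.075 m and z of cover_kit in the frame of tray below 0.01 m and angle between cover_kit's own z axis and vertical below 0.15 rad) or (x of cover in the frame of tray between -0.07 and -0.01 m and y of cover in the frame of tray between -0.135 and -0.075 m and z of cover in the frame of tray below 0.01 m and angle between cover's own z axis and vertical below 0.15 rad)) and (((x of cover_kit in the frame of tray between -0.07 and -0.01 m and y of cover_kit in the frame of tray between -0.135 and -0.075 m and z of cover_kit in the frame of tray below 0.01 m and angle between cover_kit's own z axis and vertical below 0.15 rad) and (x of cover in the frame of tray above 0.1 m or x of cover in the frame of tray below -0.1 m or y of cover in the frame of tray above 0.16 m or y of cover in the frame of tray below -0.16 m)) or ((x of cover_kit in the frame of tray above 0.1 m or x of cover_kit in the frame of tray below -0.1 m or y of cover_kit in the frame of tray above 0.16 m or y of cover_kit in the frame of tray below -0.16 m) and (x of cover in the frame of tray between -0.07 and -0.01 m and y of cover in the frame of tray between -0.135 and -0.075 m and z of cover in the frame of tray below 0.01 m and angle between cover's own z axis and vertical below 0.15 rad))) and ((x of brush_kit in the frame of tray between 0.0275 and 0.0875 m and y of brush_kit in the frame of tray between 0.04875 and 0.10875 m and z of brush_kit in the frame of tray below 0.01 m and angle between brush_kit's own z axis and vertical below 0.15 rad) or (x of brush in the frame of tray between 0.0275 and 0.0875 m and y of brush in the frame of tray between 0.04875 and 0.10875 m and z of brush in the frame of tray below 0.01 m and angle between brush's own z axis and vertical below 0.15 rad)) and (((x of brush_kit in the frame of tray between 0.0275 and 0.0875 m and y of brush_kit in the frame of tray between 0.04875 and 0.10875 m and z of brush_kit in the frame of tray below 0.01 m and angle between brush_kit's own z axis and vertical below 0.15 rad) and (x of brush in the frame of tray above 0.1 m or x of brush in the frame of tray below -0.1 m or y of brush in the frame of tray above 0.16 m or y of brush in the frame of tray below -0.16 m)) or ((x of brush_kit in the frame of tray above 0.1 m or x of brush_kit in the frame of tray below -0.1 m or y of brush_kit in the frame of tray above 0.16 m or y of brush_kit in the frame of tray below -0.16 m) and (x of brush in the frame of tray between 0.0275 and 0.0875 m and y of brush in the frame of tray between 0.04875 and 0.10875 m and z of brush in the frame of tray below 0.01 m and angle between brush's own z axis and vertical below 0.15 rad))) and ((x of bracket_kit in the frame of tray between 0.0275 and 0.0875 m and y of bracket_kit in the frame of tray between -0.10875 and -0.04875 m and z of bracket_kit in the frame of tray below 0.01 m and angle between bracket_kit's own z axis and vertical below 0.15 rad) or (x of bracket in the frame of tray between 0.0275 and 0.0875 m and y of bracket in the frame of tray between -0.10875 and -0.04875 m and z of bracket in the frame of tray below 0.01 m and angle between bracket's own z axis and vertical below 0.15 rad)) and (((x of bracket_kit in the frame of tray between 0.0275 and 0.0875 m and y of bracket_kit in the frame of tray between -0.10875 and -0.04875 m and z of bracket_kit in the frame of tray below 0.01 m and angle between bracket_kit's own z axis and vertical below 0.15 rad) and (x of bracket in the frame of tray above 0.1 m or x of bracket in the frame of tray below -0.1 m or y of bracket in the frame of tray above 0.16 m or y of bracket in the frame of tray below -0.16 m)) or ((x of bracket_kit in the frame of tray above 0.1 m or x of bracket_kit in the frame of tray below -0.1 m or y of bracket_kit in the frame of tray above 0.16 m or y of bracket_kit in the frame of tray below -0.16 m) and (x of bracket in the frame of tray between 0.0275 and 0.0875 m and y of bracket in the frame of tray between -0.10875 and -0.04875 m and z of bracket in the frame of tray below 0.01 m and angle between bracket's own z axis and vertical below 0.15 rad))) and ((x of jar_kit in the frame of tray between -0.07 and -0.01 m and y of jar_kit in the frame of tray between -0.03 and 0.03 m and z of jar_kit in the frame of tray below 0.01 m and angle between jar_kit's own z axis and vertical below 0.15 rad) or (x of jar in the frame of tray between -0.07 and -0.01 m and y of jar in the frame of tray between -0.03 and 0.03 m and z of jar in the frame of tray below 0.01 m and angle between jar's own z axis and vertical below 0.15 rad)) and (((x of jar_kit in the frame of tray between -0.07 and -0.01 m and y of jar_kit in the frame of tray between -0.03 and 0.03 m and z of jar_kit in the frame of tray below 0.01 m and angle between jar_kit's own z axis and vertical below 0.15 rad) and (x of jar in the frame of tray above 0.1 m or x of jar in the frame of tray below -0.1 m or y of jar in the frame of tray above 0.16 m or y of jar in the frame of tray below -0.16 m)) or ((x of jar_kit in the frame of tray above 0.1 m or x of jar_kit in the frame of tray below -0.1 m or y of jar_kit in the frame of tray above 0.16 m or y of jar_kit in the frame of tray below -0.16 m) and (x of jar in the frame of tray between -0.07 and -0.01 m and y of jar in the frame of tray between -0.03 and 0.03 m and z of jar in the frame of tray below 0.01 m and angle between jar's own z axis and vertical below 0.15 rad))) and linear speed of cup below 0.03 m/s); the robot touches nothing.
It fails at once if the reagent is moved more than 30 mm or tipped (distance of reagent from where it was at the start of the episode above 0.03 m or angle between reagent's own z axis and vertical above 0.4 rad).
It fails at once if the beaker is moved more than 30 mm or tipped (distance of beaker from where it was at the start of the episode above 0.03 m or angle between beaker's own z axis and vertical above 0.4 rad).
It fails at once if the notebook is moved more than 30 mm or tipped (distance of notebook from where it was at the start of the episode above 0.03 m or angle between notebook's own z axis and vertical above 0.4 rad).
Of cover_kit, brush_kit, bracket_kit, jar_kit only 1 to 2 are there at a start; the rules pass over those that are not, and their reading is None.
Of ball1, ball2, ball3, ball4 only 2 to 4 are there at a start; the rules pass over those that are not, and their reading is None.
At some moment in a run one of cover, brush, bracket, jar may be knocked a few centimetres aside while the robot is not near it.
It also fails if it takes over 210 s, if anything falls off the work surface, if the arm or the gripper's body presses on something with over 40 N, if the wrist force passes 120 N, or if a joint passes its speed limit or range.

### The arm

A 6-joint arm with a two-finger parallel gripper is mounted at the origin on the work surface. World frame = base frame: x ahead of the robot, y to its left, z up, the work surface at z = 0. Lengths are in m, angles in rad, forces in N, time in s.
With the tool pointing down it reaches from about 0.3 to 1 m from the base axis. Payload 5.1 kg.
Tool frame: the origin (TCP) lies at the very end of the fingers, on their centre line; the grasp point (between the pads) lies 19 mm behind it; z points along the fingers, y is the direction in which the jaws open and shut (so a half turn about z gives the same grasp; the last joint's range is limited). The gripper opens to 95 mm and grips with 3 to 60 N. Pads are 20 mm wide; open, the fingers measure 119 mm over their backs; the gripper's body (75 mm by 180 mm) begins 59 mm behind the grasp point.
Start: joints at [-0.083, 0.124, 1.65, -0, 1.367, -0.083], TCP at [0.65, -0, 0.215] pointing down, gripper open.
Joint ranges: [-2.61, 2.61], [-1.02, 2.33], [0.03, 2.71], [-1.35, 4.49], [0.32, 2.68], [-2.91, 2.91]. Speed limits (rad/s): [2.57, 2.57, 3.14, 3.14, 3.14, 3.14].

### API

Orientations are given as a unit quaternion [x, y, z, w].
In Python, from station import manip gives the robot as it stands. The module is installed in compiled form; this text tells all that it offers.
- The arm moves only by the tool send_rows, never from a script. Its argument "plan" is a list that holds one entry, the list of rows, each a list of 7 numbers: the turn, a rotation vector about the tool's x, y, z in degrees, then the shift along the tool's x, y, z in mm, then the closure, from -1 (fully open) to 1 (shut). In form: [[[ax, ay, az, dx, dy, dz, hand], ...]]. A call has 1 to 10 rows; each row shifts and turns the pose as measured when the row begins, along the tool's axes as they then stand; what a row does not reach is not made up. A row lasts 1/12 s, in which the tool goes at most 41.7 mm and 7.16 degrees, less where a joint would pass 70% of its speed; a pose out of reach is approached as far as the arm can. A call with a gripper value outside its range is refused whole. The fingers move at their own pace and stop on an object; the grip force is fixed at half the most. Time passes only in rows, so rows that do not move let the fingers close. It gives the time, the measured TCP pose, the force and the opening at its end, in the units of the state.
- manip.get_state(): the state, without advancing time (a new reading comes with each control period).
- manip.read_camera(name): name is "scene" or "side" or "wrist"; returns a dict with "pixels" (400x640x3 uint8, red, green, blue), "z_map" (400x640 float32, m along the optical axis (not along the pixel's ray), 0 where there is no reading), "K" (3x3 intrinsics, pixels), "extrinsics" (4x4, takes a point from world to camera coordinates). Camera axes: x right, y down, z forward; pixel columns grow to the right and rows downward; lengths in m; the calibration is good to about 2 mm. The wrist camera is an equidistant fisheye: a pixel r from the principal point sees the ray r / f radians off the axis. A picture is of the moment at which its call begins.
- manip.close_job(): hands the job in, once; it reports no verdict.
The state is a dict: "time": time; "joints": joint angles; "joint_velocities": joint speeds; "effort": joint torques, N m; "tool_pos": TCP position; "ee_rot": TCP orientation; "ft_force": force on the tool from outside, world axes, zero at the start; "wrist_torque": the same for the moment, N m; "finger_gap": opening from 0.0 (shut) to 1.0 (fully open).
Only numpy, scipy, OpenCV 4.12 (cv2) and the standard library are available. Lean on these libraries where they do the work, as an engineer would, in place of code of your own. Each camera call takes 0.05 s, during which the arm holds its last target.

## Working session

There is one attempt and no reset: what is moved stays moved. The work goes in short steps, Python scripts to look and compute and a tool call to move; the robot and the scene stay as the last step left them, time stands still between calls to the robot, and variables do not carry over. Pictures are saved under pics/ and viewed, and the job is handed in when it is done.

Besides the shell and the picture viewer there is one more tool, called after ">>>" as name(argument=value, ...) on one line, values as JSON. send_rows: Moves the arm, as the interface text tells. Its arguments: {"type":"object","properties":{"plan":{"type":"array","items":{"type":"array","items":{"type":"array","items":{"type":"number"}}}}},"required":["plan"]}

```bash
mkdir -p pics; python3 - <<'E'
from station import manip
import cv2,numpy as np
s=manip.get_state();print(s)
for n in ["scene","side","wrist"]:
    c=manip.read_camera(n);cv2.imwrite(f"pics/a_{n}.png",c["pixels"][:,:,::-1]);print(n,c["K"].round(1).tolist(),c["extrinsics"].round(3).tolist())
E
```

```text
{'time': 0.0, 'joints': array([-8.25988178e-02,  1.24512031e-01,  1.65165589e+00, -4.17056440e-05,
        1.36749837e+00, -8.25937828e-02]), 'joint_velocities': array([-2.36694718e-03, -7.96546936e-05, -5.80484956e-04, -1.08428054e-03,
        1.87868019e-03,  9.83250566e-05]), 'effort': array([-6.25927078e-04, -4.17603564e+01, -3.59935069e+01,  7.73367751e-02,
        4.92534391e-02, -1.75303944e-04]), 'tool_pos': array([6.49362092e-01, 1.25365643e-05, 2.13393274e-01]), 'ee_rot': array([ 7.07105189e-01,  7.07107613e-01, -6.85736454e-04, -7.77929939e-04]), 'ft_force': array([-0.47150234, -0.34737133, -0.12517142]), 'wrist_torque': array([ 0.01165762, -0.00712689,  0.05984382]), 'finger_gap': 1.000268166306137}
scene [[438.5, 0.0, 325.5], [0.0, 438.5, 200.5], [0.0, 0.0, 1.0]] [[0.596, 0.803, 0.008, -0.353], [0.654, -0.479, -0.585, -0.332], [-0.466, 0.354, -0.811, 1.776], [0.0, 0.0, 0.0, 1.0]]
side [[487.1, 0.0, 314.9], [0.0, 487.1, 201.5], [0.0, 0.0, 1.0]] [[-0.951, -0.31, 0.026, 0.529], [-0.185, 0.498, -0.847, 0.173], [0.25, -0.81, -0.531, 1.459], [0.0, 0.0, 0.0, 1.0]]
wrist [[309.7, 0.0, 321.8], [0.0, 309.7, 196.6], [0.0, 0.0, 1.0]] [[1.0, 0.002, -0.002, -0.648], [0.002, -0.966, 0.257, -0.03], [-0.001, -0.257, -0.966, 0.39], [0.0, 0.0, 0.0, 1.0]]
```

View pics/a_scene.png

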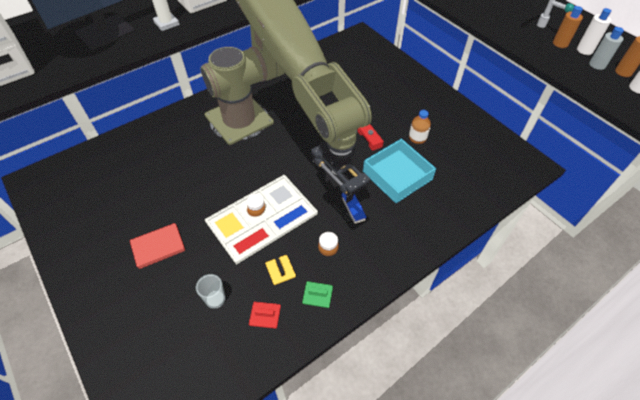

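View pics/a_side.png

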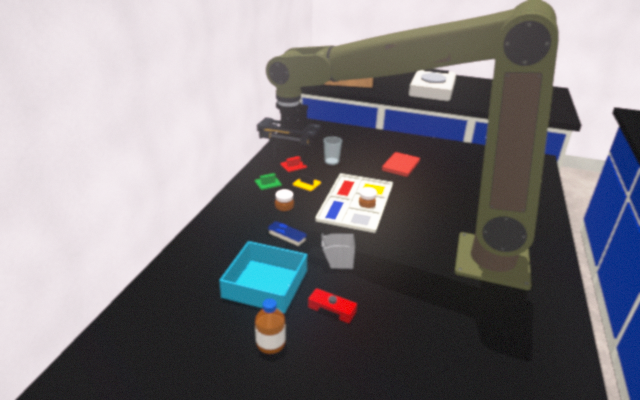

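View pics/a_wrist.png

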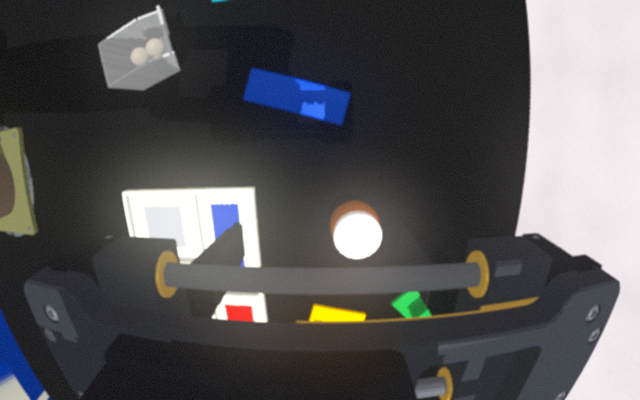

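```bash
cat > h.py <<'E'
from station import manip
import cv2,numpy as np
from scipy.spatial.transform import Rotation as R
def grab(n,tag=None):
    c=manip.read_camera(n)
    if tag: cv2.imwrite(f"pics/{tag}.png",c["pixels"][:,:,::-1])
    return c
def rays(c,n,uv):
    uv=np.asarray(uv,float).reshape(-1,2);K=c["K"]
    p=np.c_[(uv[:,0]-K[0,2])/K[0,0],(uv[:,1]-K[1,2])/K[1,1]]
    if n=="wrist":
        r=np.linalg.norm(p,axis=1);s=np.where(r>1e-9,np.sin(r)/np.maximum(r,1e-9),1)
        d=np.c_[p*s[:,None],np.cos(r)]
    else: d=np.c_[p,np.ones(len(p))]
    E=c["extrinsics"];return -E[:3,:3].T@E[:3,3], d@E[:3,:3]
def atz(c,n,uv,z):
    o,d=rays(c,n,uv);return o+d*((z-o[2])/d[:,2])[:,None]
def cloud(c,n):
    v,u=np.mgrid[0:400,0:640];o,d=rays(c,n,np.c_[u.ravel(),v.ravel()])
    dc=d@c["extrinsics"][:3,:3].T
    z=c["z_map"].ravel();ok=(z>0)&(dc[:,2]>.2)
    P=o+d[ok]*(z[ok]/dc[ok,2])[:,None];return P,c["pixels"].reshape(-1,3)[ok]
def ortho(views,x0,x1,y0,y1,res,zmax=.2,zmin=-.02):
    # top-down: column=x... rows: +x up, cols: +y left
    H=int((x1-x0)/res);W=int((y1-y0)/res);im=np.zeros((H,W,3),np.uint8);hm=np.full((H,W),-1.)
    for c,n in views:
        P,C=cloud(c,n);m=(P[:,2]<zmax)&(P[:,2]>zmin)
        i=((x1-P[:,0])/res).astype(int);j=((y1-P[:,1])/res).astype(int)
        m&=(i>=0)&(i<H)&(j>=0)&(j<W)
        idx=np.where(m)[0];idx=idx[np.argsort(P[idx,2])]
        for k in idx:
            if P[k,2]>hm[i[k],j[k]]: hm[i[k],j[k]]=P[k,2];im[i[k],j[k]]=C[k]
    return im,hm
def tri(obs):
    A=np.zeros((3,3));b=np.zeros(3)
    for c,n,uv in obs:
        o,d=rays(c,n,uv);d=d[0]/np.linalg.norm(d[0]);M=np.eye(3)-np.outer(d,d);A+=M;b+=M@o
    X=np.linalg.solve(A,b)
    return X
E
python3 - <<'E'
from h import *
a=grab("scene");b=grab("side")
np.save("pics/x.npy",0)
im,hm=ortho([(a,"scene"),(b,"side")],0.1,1.2,-.75,.75,.0025)
im=cv2.medianBlur(im,3)
im=im[:,:,::-1].copy()
for x in np.arange(.2,1.2,.1): cv2.line(im,(0,int((1.2-x)/.0025)),(8,int((1.2-x)/.0025)),(255,255,255),1)
for y in np.arange(-.7,.75,.1): cv2.line(im,(int((.75-y)/.0025),0),(int((.75-y)/.0025),8),(255,255,255),1)
cv2.imwrite("pics/ortho.png",im)
for n,c in(("scene",a),("side",b)):
    P,C=cloud(c,n);m=(abs(P[:,2])<.03)&(C.max(1)<40)&(np.hypot(P[:,0]-.7,P[:,1])<.4);print(n,P[m,2].mean(),P[m,2].std())
for n,c in(("scene",a),("side",b)):
    o,d=rays(c,n,[[0,0]]);print(o)
E
```

```text
scene -0.001836733143649272 0.004107929332639764
side -0.0024455431150495377 0.0020066039159099447
[ 1.25560307 -0.50461611  1.24769309]
[0.17041324 1.25912108 0.90667341]
```

View pics/ortho.png

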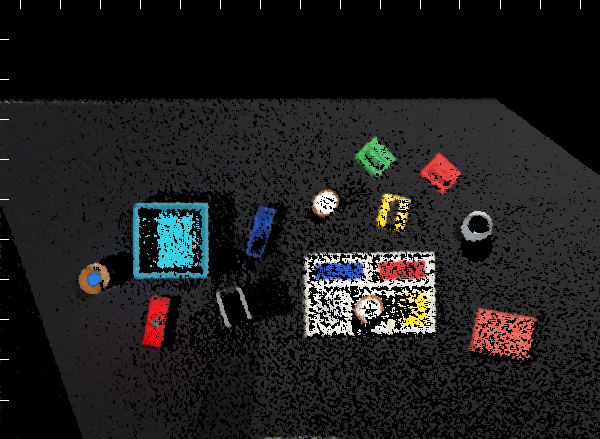

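```bash
python3 - <<'E'
from h import *
a=grab("scene");b=grab("side");w=grab("wrist")
V=[(a,"scene"),(b,"side"),(w,"wrist")]
def box(name,x0,x1,y0,y1,zlo,zhi,col=None):
    for c,n in V:
        P,C=cloud(c,n);C=C.astype(int)
        m=(P[:,0]>x0)&(P[:,0]<x1)&(P[:,1]>y0)&(P[:,1]<y1)&(P[:,2]>zlo)&(P[:,2]<zhi)
        if col: m&=col(C)
        if m.sum()<8: continue
        Q=P[m];r=cv2.minAreaRect(Q[:,:2].astype(np.float32))
        print(name,n,m.sum(),"ctr",np.round(r[0],4),"size",np.round(r[1],4),"ang",round(r[2],1),"z pct",np.percentile(Q[:,2],[5,50,95]).round(4))
blue=lambda C:(C[:,2]>C[:,0]+40)&(C[:,2]>C[:,1]+30)
red=lambda C:(C[:,0]>C[:,1]+60)&(C[:,0]>C[:,2]+60)
yel=lambda C:(C[:,0]>120)&(C[:,1]>90)&(C[:,2]<90)
wh=lambda C:C.min(1)>150
box("brush",.52,.72,.02,.2,-.01,.06,blue)
box("bracket",.3,.5,.28,.44,-.01,.06,red)
box("bracket top",.3,.5,.28,.44,.025,.06)
box("cover",.6,.74,-.3,-.16,-.01,.06,yel)
box("coverall",.6,.74,-.3,-.16,.004,.06)
box("cupbox",.36,.5,.08,.24,.01,.1)
box("cuprim",.36,.5,.08,.24,.07,.1)
box("basin",.48,.72,.2,.45,.05,.08)
box("tray rim",.33,.6,-.38,.02,.009,.022,wh)
box("tb blue",.33,.6,-.38,.02,-.02,.05,blue)
box("tb red",.33,.6,-.38,.02,-.02,.05,red)
box("tb yel",.33,.6,-.38,.02,-.02,.05,yel)
box("jar",.64,.76,-.12,0,.03,.08)
box("jarkit",.36,.5,-.22,-.12,.03,.08)
def crop(n,c,x,y,w,h,k,tag): cv2.imwrite(f"pics/{tag}.png",cv2.resize(c["pixels"][y:y+h,x:x+w,::-1],None,fx=k,fy=k,interpolation=cv2.INTER_CUBIC))
crop("scene",a,200,170,130,150,5,"c1")
crop("wrist",w,80,0,300,130,2.6,"c2")
crop("side",b,210,150,200,180,3.5,"c3")
E
```

```text
brush scene 297 ctr [0.6165 0.1049] size [0.0538 0.1404] ang 74.3 z pct [0.0026 0.0246 0.0296]
brush side 386 ctr [0.6233 0.0811] size [0.077  0.1495] ang 71.7 z pct [-0.0018  0.0227  0.0266]
brush wrist 3754 ctr [0.6162 0.0988] size [0.046  0.1309] ang 74.1 z pct [0.0004 0.0261 0.0274]
bracket scene 343 ctr [0.3993 0.368 ] size [0.0713 0.126 ] ang 80.6 z pct [-0.001   0.0266  0.0339]
bracket side 892 ctr [0.3995 0.3411] size [0.0871 0.1374] ang 79.5 z pct [-0.0025  0.0263  0.0307]
bracket top scene 215 ctr [0.4061 0.3549] size [0.0478 0.1085] ang 81.5 z pct [0.0259 0.0295 0.0381]
bracket top side 562 ctr [0.3941 0.3603] size [0.0499 0.1166] ang 82.3 z pct [0.0256 0.0282 0.0358]
cover scene 163 ctr [ 0.6674 -0.2333] size [0.077  0.0911] ang 76.5 z pct [-0.003   0.0037  0.0349]
cover side 219 ctr [ 0.6682 -0.2436] size [0.0999 0.0984] ang 73.4 z pct [-0.0045  0.004   0.0098]
cover wrist 747 ctr [ 0.6711 -0.2086] size [0.0888 0.0331] ang 0.2 z pct [0.0001 0.0075 0.0089]
coverall scene 554 ctr [ 0.6699 -0.2311] size [0.1395 0.1362] ang 88.8 z pct [0.0045 0.008  0.0368]
coverall side 209
[... 1614 characters left out ...]
t [0.0031 0.0044 0.0057]
tb yel scene 85 ctr [ 0.4942 -0.2125] size [0.0564 0.1371] ang 60.0 z pct [0.0087 0.022  0.031 ]
tb yel side 171 ctr [ 0.4492 -0.2221] size [0.1368 0.1824] ang 6.4 z pct [-0.0002  0.0093  0.029 ]
jar scene 248 ctr [ 0.6953 -0.0666] size [0.051  0.0571] ang 53.7 z pct [0.0367 0.0491 0.0538]
jar side 171 ctr [ 0.6882 -0.0583] size [0.0513 0.0677] ang 21.4 z pct [0.0338 0.0462 0.0506]
jar wrist 1786 ctr [ 0.6899 -0.0642] size [0.056  0.0557] ang 88.7 z pct [0.0433 0.0499 0.0511]
jarkit scene 241 ctr [ 0.429  -0.1744] size [0.0541 0.0589] ang 44.3 z pct [0.032  0.052  0.0565]
jarkit side 186 ctr [ 0.4228 -0.1678] size [0.0551 0.0593] ang 32.6 z pct [0.0316 0.0497 0.0539]
```

View pics/c1.png

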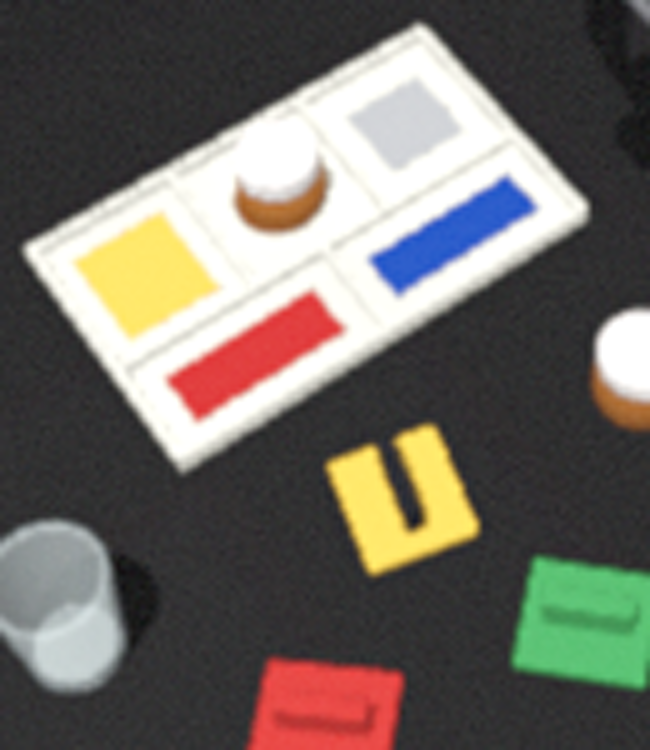

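View pics/c2.png

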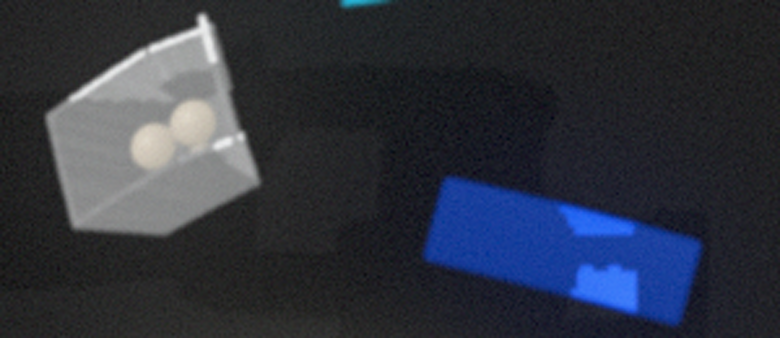

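View pics/c3.png

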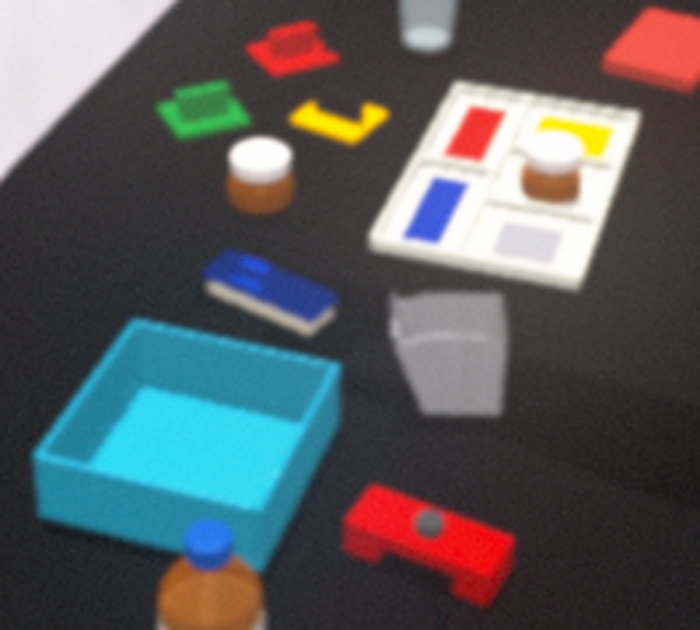

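```bash
cat > pl.py <<'E'
import sys
from h import *
# usage: pl.py x y z psi_deg hand [n]   (tool down, tip deg optional) 
def Rdown(psi,tip=0):
    base=R.from_matrix(np.array([[0,1,0],[1,0,0],[0,0,-1]],float))
    r=R.from_euler('z',psi,degrees=True)*base
    return r*R.from_euler('y',tip,degrees=True)   # tip about tool y
def plan(p,q,hand,n=None,speed=38.,rot=6.8):
    s=manip.get_state();p0=s["tool_pos"];q0=R.from_quat(s["ee_rot"])
    rv=(q0.inv()*q).as_rotvec(degrees=True);d=np.linalg.norm(np.array(p)-p0)*1e3
    k=int(max(np.ceil(d/speed),np.ceil(np.linalg.norm(rv)/rot),1))
    if n: k=max(k,n)
    step=R.from_rotvec(rv/k,degrees=True);rows=[]
    for i in range(k):
        qi=q0*R.from_rotvec(rv*i/k,degrees=True)
        dx=qi.inv().apply((np.array(p)-p0)/k*1e3)
        rows.append([round(float(v),1) for v in list(rv/k)+list(dx)]+[hand])
    print("t",round(s["time"],2),"pos",p0.round(4),"J",s["joints"].round(2),"gap",round(s["finger_gap"],3),"F",s["ft_force"].round(1))
    print("total turn",rv.round(1),"dist",round(d,1))
    for i in range(0,k,10): print(str([rows[i:i+10]]).replace(" ",""))
if __name__=="__main__":
    a=[float(v) for v in sys.argv[1:]]
    tip=a[6] if len(a)>6 else 0
    plan(a[:3],Rdown(a[3],tip),a[4],int(a[5]) if len(a)>5 else None)
E
python3 pl.py .4213 .159 .2 108.4 -1
```

```text
t 0.4 pos [ 0.6499 -0.      0.2145] J [-0.08  0.12  1.65 -0.    1.37 -0.08] gap 1.001 F [ 0.9  0.3 -0.4]
total turn [  -0.    -0.  -108.4] dist 278.8
[[[-0.0,-0.0,-6.8,9.9,-14.3,0.9,-1.0],[-0.0,-0.0,-6.8,11.6,-13.0,0.9,-1.0],[-0.0,-0.0,-6.8,13.0,-11.6,0.9,-1.0],[-0.0,-0.0,-6.8,14.3,-9.9,0.9,-1.0],[-0.0,-0.0,-6.8,15.4,-8.2,0.9,-1.0],[-0.0,-0.0,-6.8,16.2,-6.3,0.9,-1.0],[-0.0,-0.0,-6.8,16.8,-4.4,0.9,-1.0],[-0.0,-0.0,-6.8,17.2,-2.3,0.9,-1.0],[-0.0,-0.0,-6.8,17.4,-0.3,0.9,-1.0],[-0.0,-0.0,-6.8,17.3,1.8,0.9,-1.0]]]
[[[-0.0,-0.0,-6.8,17.0,3.8,0.9,-1.0],[-0.0,-0.0,-6.8,16.4,5.8,0.9,-1.0],[-0.0,-0.0,-6.8,15.6,7.7,0.9,-1.0],[-0.0,-0.0,-6.8,14.6,9.5,0.9,-1.0],[-0.0,-0.0,-6.8,13.4,11.1,0.9,-1.0],[-0.0,-0.0,-6.8,12.0,12.6,0.9,-1.0]]]
```

The steel cup is at side (338,250) / wrist (140,52). The glass beaker at side (333,150) could be mistaken for it, but it is round and transparent.

- **Cover:** the yellow plate at scene (281,270). I rule out green (318,294), red (265,315) and the flat yellow footprint (230,225).
- **Bracket:** the red U at side (332,303). I rule out the red plate, the red footprint (252,240) and the notebook (157,245).
- **Brush:** blue at scene (353,208). I rule out the blue footprint (291,218).
- **Jar:** one is already in the tray at (256,205), so the bench jar at (328,243) stays where it is.

In the crops the cup is square and open with at least 2 balls in it, and its lip points to +x with about 18° yaw.

>>> send_rows(plan=[[[0,0,-6.8,10,-14,0,-1],[0,0,-6.8,12,-13,0,-1],[0,0,-6.8,13,-12,0,-1],[0,0,-6.8,14,-10,0,-1],[0,0,-6.8,15,-8,0,-1],[0,0,-6.8,16,-6,0,-1],[0,0,-6.8,17,-4,0,-1],[0,0,-6.8,17,-2,0,-1],[0,0,-6.8,17,0,0,-1],[0,0,-6.8,17,2,0,-1]]])

```text
time: 1.23
tool_pos: [0.5026, 0.0981, 0.214]
ee_rot: [0.165, 0.986, 0.0, 0.001]
ft_force: [0.3, -0.7, 0.6]
finger_gap: 1.0
```

>>> send_rows(plan=[[[0,0,-6.8,17,4,0,-1],[0,0,-6.8,16,6,0,-1],[0,0,-6.8,16,8,0,-1],[0,0,-6.8,15,9,0,-1],[0,0,-6.8,13,11,0,-1],[0,0,-6.8,12,12,0,-1]]])

```text
time: 1.73
tool_pos: [0.4085, 0.1533, 0.2145]
ee_rot: [-0.207, 0.978, -0.0, 0.001]
ft_force: [-0.1, -0.7, 0.3]
finger_gap: 0.997
```

```bash
python3 pl.py .4213 .159 .18 108.4 -1; python3 - <<'E'
from h import *
w=grab("wrist","b_w")
P,C=cloud(w,"wrist")
m=(P[:,0]>.34)&(P[:,0]<.53)&(P[:,1]>.08)&(P[:,1]<.26)&(P[:,2]>.072)&(P[:,2]<.09)
r=cv2.minAreaRect(P[m][:,:2].astype(np.float32));print(m.sum(),r,np.median(P[m,2]))
b=grab("scene","b_s")
P,C=cloud(b,"scene")
m=(P[:,0]>.34)&(P[:,0]<.53)&(P[:,1]>.08)&(P[:,1]<.26)&(P[:,2]>.072)&(P[:,2]<.09)
if m.sum()>9:print(m.sum(),cv2.minAreaRect(P[m][:,:2].astype(np.float32)))
E
```

```text
t 1.73 pos [0.4085 0.1533 0.2145] J [ 0.24 -0.38  2.1  -0.    1.41 -1.75] gap 0.997 F [-0.1 -0.7  0.3]
total turn [-0.   0.2  5.5] dist 37.3
[[[-0.0,0.2,5.5,-13.9,0.0,34.6,-1.0]]]
1198 ((0.4367595911026001, 0.16480228304862976), (0.0936814472079277, 0.060467153787612915), 19.041263580322266) 0.07968335533533588
108 ((0.44125238060951233, 0.16290540993213654), (0.09257734566926956, 0.06883294135332108), 17.65488624572754)
```

View pics/b_w.png

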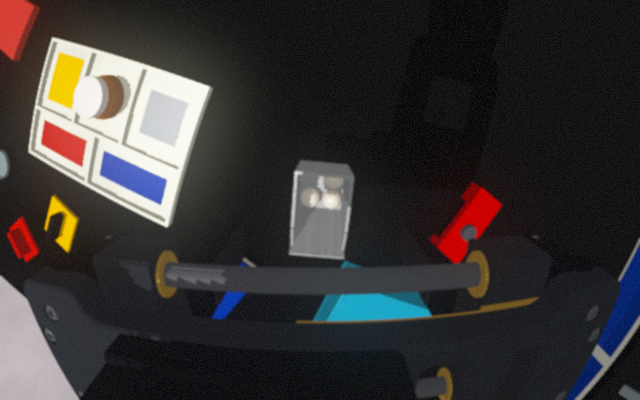

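The wrist view shows the cup at (322,210) with about 3 balls in it, and its rim at z = 0.080. The depth fits from both views agree. Next: align and descend.

>>> send_rows(plan=[[[0,0,5,-14,0,35,-1],[0,0,0,0,0,0,-1]]])

```text
time: 2.0
tool_pos: [0.4226, 0.1598, 0.1809]
ee_rot: [-0.159, 0.987, 0.0, 0.005]
ft_force: [-1.7, -1.5, -2.4]
finger_gap: 0.998
```

```bash
python3 pl.py .4216 .1594 .028 108.8 -1 6
```

```text
t 2.0 pos [0.4226 0.1598 0.1809] J [ 0.24 -0.32  2.12 -0.    1.33 -1.65] gap 0.998 F [-1.7 -1.5 -2.4]
total turn [-0.1  0.5 -0.5] dist 152.9
[[[-0.0,0.1,-0.1,0.4,0.0,25.5,-1.0],[-0.0,0.1,-0.1,0.4,0.0,25.5,-1.0],[-0.0,0.1,-0.1,0.3,0.0,25.5,-1.0],[-0.0,0.1,-0.1,0.3,0.0,25.5,-1.0],[-0.0,0.1,-0.1,0.3,-0.0,25.5,-1.0],[-0.0,0.1,-0.1,0.2,-0.0,25.5,-1.0]]]
```

>>> send_rows(plan=[[[0,0.5,-0.5,0.5,0,26,-1],[0,0,0,0.5,0,26,-1],[0,0,0,0,0,26,-1],[0,0,0,0,0,26,-1],[0,0,0,0,0,26,-1],[0,0,0,0,0,22,-1],[0,0,0,0,0,0,-1]]])

```text
time: 2.58
tool_pos: [0.4318, 0.1579, 0.0331]
ee_rot: [-0.16, 0.987, -0.001, 0.007]
ft_force: [-1.1, -0.1, 0.2]
finger_gap: 0.996
```

```bash
python3 pl.py .4216 .1594 .028 108.8 -1
```

```text
t 2.58 pos [0.4318 0.1579 0.0331] J [ 0.24 -0.12  2.22 -0.    1.03 -1.66] gap 0.996 F [-1.1 -0.1  0.2]
total turn [-0.3  0.7 -0.3] dist 11.5
[[[-0.3,0.7,-0.3,9.3,4.7,4.9,-1.0]]]
```

>>> send_rows(plan=[[[0,0.7,0,9,4.5,4.5,-1],[0,0,0,0,0,0,-1],[0,0,0,0,0,0,1],[0,0,0,0,0,0,1],[0,0,0,0,0,0,1],[0,0,0,0,0,0,1],[0,0,0,0,0,0,1],[0,0,0,0,0,0,1]]])

```text
time: 3.25
tool_pos: [0.4279, 0.1602, 0.0375]
ee_rot: [-0.16, 0.987, -0.002, 0.006]
ft_force: [-0.4, 3.0, 1.2]
finger_gap: 0.635
```

```bash
python3 pl.py .4216 .1594 .25 108.8 1
```

```text
t 3.25 pos [0.4279 0.1602 0.0375] J [ 0.24 -0.13  2.23 -0.01  1.04 -1.64] gap 0.635 F [-0.4  3.   1.2]
total turn [-0.3  0.7 -0.4] dist 212.6
[[[-0.1,0.1,-0.1,0.6,-0.0,-35.4,1.0],[-0.1,0.1,-0.1,0.7,0.0,-35.4,1.0],[-0.1,0.1,-0.1,0.7,0.1,-35.4,1.0],[-0.1,0.1,-0.1,0.8,0.1,-35.4,1.0],[-0.1,0.1,-0.1,0.9,0.1,-35.4,1.0],[-0.1,0.1,-0.1,1.0,0.2,-35.4,1.0]]]
```

>>> send_rows(plan=[[[0,0,0,0,0,-15,1],[0,0,0,0.5,0,-25,1],[0,0,0,1,0,-30,1],[0,0,0,1,0,-35,1],[0,0,0,1,0,-35,1],[0,0,0,1,0,-30,1],[0,0,0,1,0,-20,1]]])

```text
time: 3.83
tool_pos: [0.4117, 0.1567, 0.2229]
ee_rot: [-0.16, 0.987, -0.003, -0.007]
ft_force: [0.4, 1.0, -2.9]
finger_gap: 0.628
```

```bash
python3 pl.py .50 .30 .26 0 1; python3 -c "
from h import *
grab('side','c_side')"
```

```text
t 3.83 pos [0.4117 0.1567 0.2229] J [ 0.25 -0.36  2.08 -0.01  1.44 -1.65] gap 0.628 F [ 0.4  1.  -2.9]
total turn [ -0.9  -0.4 108.4] dist 172.4
[[[-0.1,-0.0,6.8,-8.0,6.7,-2.5,1.0],[-0.1,-0.0,6.8,-7.2,7.7,-2.5,1.0],[-0.1,-0.0,6.8,-6.2,8.4,-2.4,1.0],[-0.1,-0.0,6.8,-5.2,9.1,-2.4,1.0],[-0.1,-0.0,6.8,-4.1,9.7,-2.4,1.0],[-0.1,-0.0,6.8,-2.9,10.1,-2.4,1.0],[-0.1,-0.0,6.8,-1.7,10.4,-2.4,1.0],[-0.1,-0.0,6.8,-0.5,10.5,-2.4,1.0],[-0.1,-0.0,6.8,0.8,10.5,-2.4,1.0],[-0.1,-0.0,6.8,2.0,10.3,-2.4,1.0]]]
[[[-0.1,-0.0,6.8,3.2,10.0,-2.4,1.0],[-0.1,-0.0,6.8,4.4,9.6,-2.3,1.0],[-0.1,-0.0,6.8,5.5,9.0,-2.3,1.0],[-0.1,-0.0,6.8,6.5,8.3,-2.3,1.0],[-0.1,-0.0,6.8,7.4,7.5,-2.3,1.0],[-0.1,-0.0,6.8,8.2,6.5,-2.3,1.0]]]
```

View pics/c_side.png

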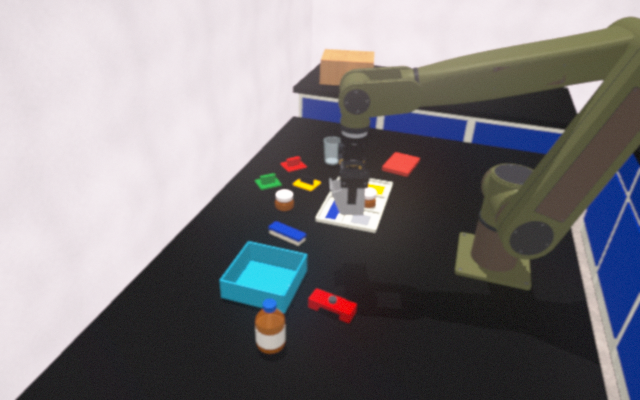

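```bash
python3 pl.py .60 .36 .26 0 1
```

```text
t 3.88 pos [0.4136 0.1572 0.227 ] J [ 0.25 -0.36  2.07 -0.01  1.44 -1.65] gap 0.631 F [1.6 0.8 0.6]
total turn [-6.000e-01 -1.000e-01  1.084e+02] dist 277.4
[[[-0.0,-0.0,6.8,-15.0,8.3,-2.2,1.0],[-0.0,-0.0,6.8,-13.9,10.1,-2.2,1.0],[-0.0,-0.0,6.8,-12.7,11.6,-2.2,1.0],[-0.0,-0.0,6.8,-11.2,13.1,-2.2,1.0],[-0.0,-0.0,6.8,-9.6,14.3,-2.2,1.0],[-0.0,-0.0,6.8,-7.8,15.3,-2.2,1.0],[-0.0,-0.0,6.8,-6.0,16.1,-2.2,1.0],[-0.0,-0.0,6.8,-4.0,16.7,-2.1,1.0],[-0.0,-0.0,6.8,-2.0,17.1,-2.1,1.0],[-0.0,-0.0,6.8,0.0,17.2,-2.1,1.0]]]
[[[-0.0,-0.0,6.8,2.0,17.1,-2.1,1.0],[-0.0,-0.0,6.8,4.0,16.7,-2.1,1.0],[-0.0,-0.0,6.8,6.0,16.1,-2.1,1.0],[-0.0,-0.0,6.8,7.8,15.3,-2.1,1.0],[-0.0,-0.0,6.8,9.6,14.3,-2.1,1.0],[-0.0,-0.0,6.8,11.2,13.1,-2.1,1.0]]]
```

>>> send_rows(plan=[[[0,0,6.8,-15,8,-2,1],[0,0,6.8,-14,10,-2,1],[0,0,6.8,-13,12,-2,1],[0,0,6.8,-11,13,-2,1],[0,0,6.8,-10,14,-2,1],[0,0,6.8,-8,15,-2,1],[0,0,6.8,-6,16,-2,1],[0,0,6.8,-4,17,-2,1],[0,0,6.8,-2,17,-2,1],[0,0,6.8,0,17,-2,1]]])

```text
time: 4.72
tool_pos: [0.5324, 0.282, 0.2296]
ee_rot: [0.446, 0.895, -0.011, -0.007]
ft_force: [0.5, -0.3, -2.2]
finger_gap: 0.632
```

>>> send_rows(plan=[[[0,0,6.8,2,17,-2,1],[0,0,6.8,4,17,-2,1],[0,0,6.8,6,16,-2,1],[0,0,6,8,15,-2,1],[0,0,5,10,14,-2,1],[0,0,4,11,13,-2,1]]])

```text
time: 5.22
tool_pos: [0.6057, 0.3551, 0.221]
ee_rot: [0.709, 0.705, -0.023, -0.006]
ft_force: [-0.3, -0.3, -2.7]
finger_gap: 0.629
```

```bash
python3 pl.py .60 .37 .23 0 1
```

```text
t 5.22 pos [0.6057 0.3551 0.221 ] J [ 0.46  0.26  1.48 -0.    1.44  0.46] gap 0.629 F [-0.3 -0.3 -2.7]
total turn [-2.4  1.3 -0.3] dist 18.3
[[[-2.4,1.3,-0.3,14.6,-6.2,-9.1,1.0]]]
```

>>> send_rows(plan=[[[-2,7,0,14,-6,-9,1],[0,7,0,0,0,0,1],[0,7,0,0,0,0,1]]])

```text
time: 5.47
tool_pos: [0.6001, 0.3769, 0.2155]
ee_rot: [0.699, 0.694, 0.115, -0.128]
ft_force: [-0.6, -0.7, -3.8]
finger_gap: 0.634
```

```bash
python3 pl.py .60 .38 .19 0 1 2 60
```

```text
t 5.47 pos [0.6001 0.3769 0.2155] J [0.35 0.17 1.63 0.35 1.26 0.26] gap 0.634 F [-0.6 -0.7 -3.8]
total turn [-0.7 40.3 -0.9] dist 25.7
[[[-0.1,6.7,-0.1,-1.0,0.1,4.2,1.0],[-0.1,6.7,-0.1,-1.4,0.1,4.0,1.0],[-0.1,6.7,-0.1,-1.9,0.0,3.8,1.0],[-0.1,6.7,-0.1,-2.3,0.0,3.6,1.0],[-0.1,6.7,-0.1,-2.7,0.0,3.3,1.0],[-0.1,6.7,-0.1,-3.1,0.0,3.0,1.0]]]
```

>>> send_rows(plan=[[[0,6.7,0,-1,0,4,1],[0,6.7,0,-1,0,4,1],[0,6.7,0,-2,0,4,1],[0,6.7,0,-2,0,4,1],[0,6.7,0,-3,0,3,1],[0,6.7,0,-3,0,3,1]]])

```text
time: 5.97
tool_pos: [0.5985, 0.3777, 0.1812]
ee_rot: [0.615, 0.602, 0.357, -0.364]
ft_force: [0.1, 0.4, -3.2]
finger_gap: 0.632
```

```bash
python3 pl.py .60 .395 .155 0 1 5 86;python3 -c "
from h import *
grab('side','d_side')"
```

```text
t 5.97 pos [0.5985 0.3777 0.1812] J [ 0.11  0.22  1.88  1.17  1.24 -0.41] gap 0.632 F [ 0.1  0.4 -3.2]
total turn [ 0.3 24.7 -1.2] dist 31.4
[[[0.1,4.9,-0.2,-2.9,0.4,5.5,1.0],[0.1,4.9,-0.2,-3.4,0.3,5.3,1.0],[0.1,4.9,-0.2,-3.8,0.3,5.0,1.0],[0.1,4.9,-0.2,-4.2,0.3,4.6,1.0],[0.1,4.9,-0.2,-4.6,0.3,4.2,1.0]]]
```

View pics/d_side.png

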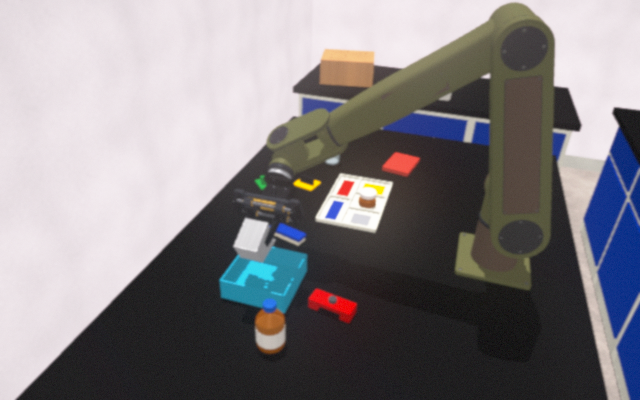

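The side view shows the cup tipped at (253,238) over the basin, with the gripper clear. I'll continue the tip.

>>> send_rows(plan=[[[0,5,0,-3,0,5,1],[0,5,0,-3,0,5,1],[0,5,0,-4,0,5,1],[0,5,0,-4,0,5,1],[0,5,0,-4,0,4,1],[0,2,0,0,0,0,1],[0,0,0,0,0,0,1],[0,0,0,0,0,0,1]]])

```text
time: 6.68
tool_pos: [0.589, 0.3918, 0.1275]
ee_rot: [0.529, 0.494, 0.476, -0.5]
ft_force: [0.2, -0.5, -0.9]
finger_gap: 0.633
```

```bash
python3 pl.py .60 .395 .155 0 1 1 86;python3 -c "
from h import *
b=grab('side');a=grab('scene')
f=lambda c,x,y,w,h:cv2.resize(c['pixels'][y:y+h,x:x+w,::-1],(400,400))
cv2.imwrite('pics/e.png',np.hstack([f(b,200,200,130,130),f(a,330,100,130,130)]))"
```

```text
t 6.68 pos [0.589  0.3918 0.1275] J [ 0.08  0.48  1.92  1.6   1.48 -0.77] gap 0.633 F [ 0.2 -0.5 -0.9]
total turn [ 0.5 -1.3 -3.4] dist 29.8
[[[0.5,-1.3,-3.4,28.2,9.4,2.0,1.0]]]
```

View pics/e.png

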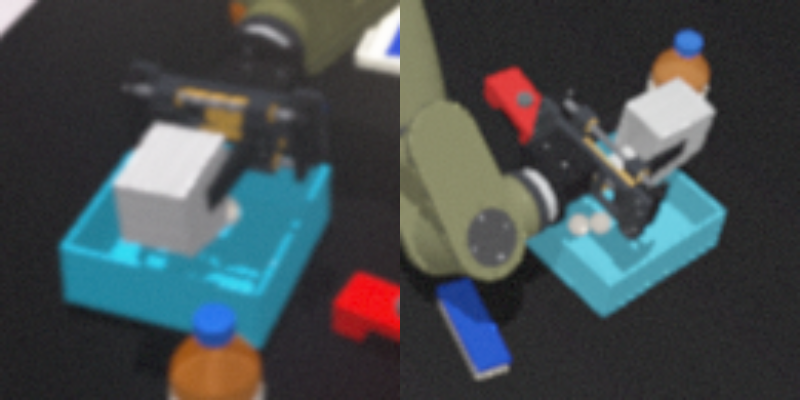

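>>> send_rows(plan=[[[0,1,-3,12,9,0,1],[0,2,0,12,0,0,1],[0,2,0,4,0,0,1],[0,2,0,4,0,0,1],[0,0,0,3,0,0,1],[0,0,0,3,0,0,1],[0,0,0,3,0,0,1]]])

```text
time: 7.37
tool_pos: [0.6011, 0.3931, 0.1823]
ee_rot: [0.478, 0.48, 0.524, -0.516]
ft_force: [-0.1, -1.7, -2.4]
finger_gap: 0.632
```

```bash
python3 pl.py .60 .36 .20 0 1 1 0;python3 -c "
from h import *
b=grab('side');a=grab('scene')
f=lambda c,x,y,w,h:cv2.resize(c['pixels'][y:y+h,x:x+w,::-1],(400,400))
cv2.imwrite('pics/e2.png',np.hstack([f(b,200,200,130,130),f(a,330,100,130,130)]))"
```

```text
t 7.37 pos [0.6011 0.3931 0.1823] J [ 0.08  0.47  1.89  1.69  1.57 -0.81] gap 0.632 F [-0.1 -1.7 -2.4]
total turn [  0.7 -94.7   0.2] dist 37.5
[[[0.1,-6.8,0.0,1.5,-0.1,-2.3,1.0],[0.1,-6.8,0.0,1.2,-0.1,-2.4,1.0],[0.1,-6.8,0.0,0.9,-0.1,-2.5,1.0],[0.1,-6.8,0.0,0.6,-0.1,-2.6,1.0],[0.1,-6.8,0.0,0.3,-0.1,-2.7,1.0],[0.1,-6.8,0.0,-0.0,-0.1,-2.7,1.0],[0.1,-6.8,0.0,-0.4,-0.1,-2.7,1.0],[0.1,-6.8,0.0,-0.7,-0.1,-2.6,1.0],[0.1,-6.8,0.0,-1.0,-0.1,-2.5,1.0],[0.1,-6.8,0.0,-1.3,-0.1,-2.4,1.0]]]
[[[0.1,-6.8,0.0,-1.5,-0.1,-2.2,1.0],[0.1,-6.8,0.0,-1.8,-0.1,-2.0,1.0],[0.1,-6.8,0.0,-2.0,-0.1,-1.8,1.0],[0.1,-6.8,0.0,-2.2,-0.1,-1.5,1.0]]]
```

View pics/e2.png

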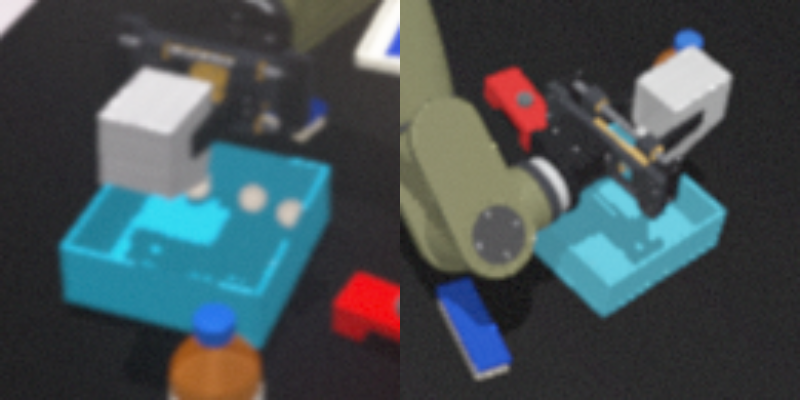

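Three balls are in the basin at (200,185), (252,197) and (288,212). Now I'll untip.

>>> send_rows(plan=[[[0,-6.8,0,2,0,-3,1],[0,-6.8,0,2,0,-3,1],[0,-6.8,0,2,0,-3,1],[0,-6.8,0,2,0,-3,1],[0,-6.8,0,2,0,-3,1],[0,-6.8,0,2,0,-3,1],[0,-6.8,0,2,0,-3,1],[0,-6.8,0,2,0,-3,1],[0,-6.8,0,1,0,-3,1],[0,-6.8,0,0,0,-3,1]]])

```text
time: 8.3
tool_pos: [0.5976, 0.3649, 0.2051]
ee_rot: [0.7, 0.685, 0.143, -0.142]
ft_force: [-0.8, 0.0, -3.0]
finger_gap: 0.632
```

>>> send_rows(plan=[[[0,-6.8,0,0,0,-3,1],[0,-6.8,0,0,0,-3,1],[0,-6,0,0,0,-3,1],[0,-3,0,0,0,-3,1]]])

```text
time: 8.63
tool_pos: [0.5967, 0.3629, 0.2249]
ee_rot: [0.716, 0.698, -0.001, 0.003]
ft_force: [0.0, 0.8, -2.2]
finger_gap: 0.633
```

```bash
python3 pl.py .4245 -.071 .20 0 1 1 0;python3 -c "
from h import *
b=grab('side');a=grab('scene')
f=lambda c,x,y,w,h:cv2.resize(c['pixels'][y:y+h,x:x+w,::-1],(400,400))
cv2.imwrite('pics/e3.png',np.hstack([f(b,200,180,130,130),f(a,330,100,130,130)]))"
```

```text
t 8.63 pos [0.5967 0.3629 0.2249] J [ 0.47  0.22  1.52 -0.01  1.4   0.5 ] gap 0.633 F [ 0.   0.8 -2.2]
total turn [ 0.2  0.3 -1.4] dist 467.5
[[[0.0,0.0,-0.1,-33.7,-12.4,2.0,1.0],[0.0,0.0,-0.1,-33.7,-12.5,2.0,1.0],[0.0,0.0,-0.1,-33.6,-12.5,2.0,1.0],[0.0,0.0,-0.1,-33.6,-12.6,2.0,1.0],[0.0,0.0,-0.1,-33.6,-12.7,2.0,1.0],[0.0,0.0,-0.1,-33.6,-12.7,2.0,1.0],[0.0,0.0,-0.1,-33.5,-12.8,2.0,1.0],[0.0,0.0,-0.1,-33.5,-12.9,2.0,1.0],[0.0,0.0,-0.1,-33.5,-12.9,2.0,1.0],[0.0,0.0,-0.1,-33.5,-13.0,2.0,1.0]]]
[[[0.0,0.0,-0.1,-33.5,-13.1,1.9,1.0],[0.0,0.0,-0.1,-33.4,-13.1,1.9,1.0],[0.0,0.0,-0.1,-33.4,-13.2,1.9,1.0]]]
```

View pics/e3.png

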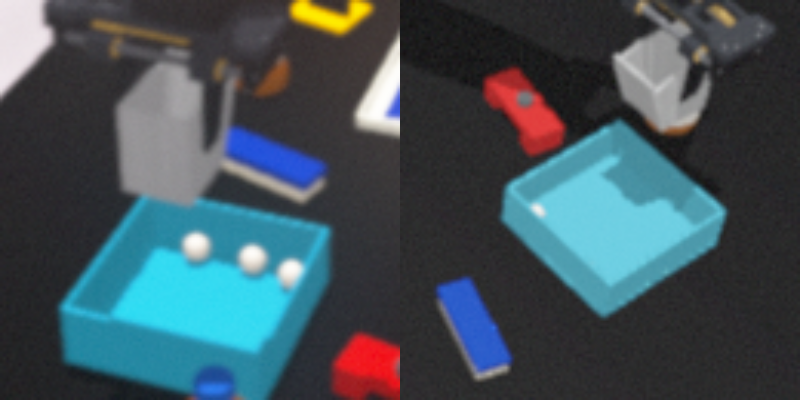

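>>> send_rows(plan=[[[0,0,-1,-33,-12,0,1],[0,0,0,-33,-12,0,1],[0,0,0,-33,-12,0,1],[0,0,0,-33,-12,0,1],[0,0,0,-33,-13,0,1],[0,0,0,-33,-13,0,1],[0,0,0,-33,-13,0,1],[0,0,0,-33,-13,0,1],[0,0,0,-33,-13,0,1],[0,0,0,-33,-13,0,1]]])

```text
time: 9.57
tool_pos: [0.4551, 0.0245, 0.211]
ee_rot: [0.708, 0.706, 0.003, -0.01]
ft_force: [1.5, 0.1, -1.8]
finger_gap: 0.628
```

```bash
python3 pl.py .4245 -.074 .20 0 1 1 0;python3 -c "
from h import *
c=grab('wrist','f_w')
b=cv2.imread('pics/b_w.png')[150:270,270:380];cv2.imwrite('pics/f_b.png',cv2.resize(b,None,fx=5,fy=5,interpolation=cv2.INTER_CUBIC))"
```

```text
t 9.57 pos [0.4551 0.0245 0.211 ] J [-0.08 -0.32  2.06  0.02  1.4  -0.07] gap 0.628 F [ 1.5  0.1 -1.8]
total turn [-0.6 -1.1 -0.2] dist 103.7
[[[-0.2,-0.4,-0.1,-32.9,-10.0,3.1,1.0],[-0.2,-0.4,-0.1,-32.9,-10.1,3.3,1.0],[-0.2,-0.4,-0.1,-32.9,-10.1,3.5,1.0]]]
```

View pics/f_w.png

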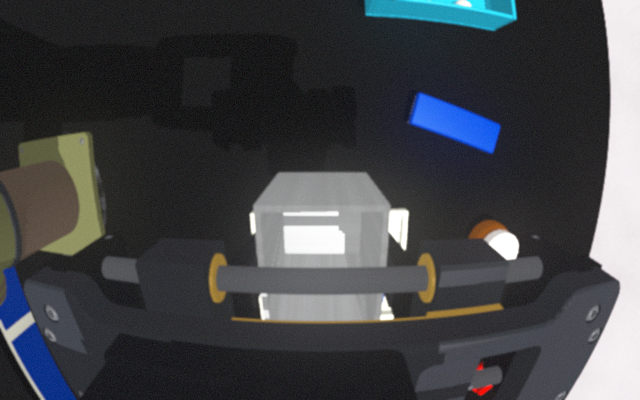

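View pics/f_b.png

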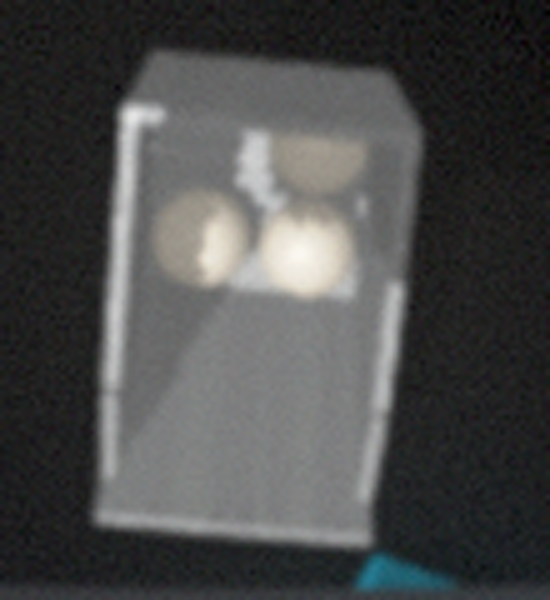

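There were three balls in the cup before the pour and three are in the basin now. The wrist view shows the cup empty at (320,245). Moving above the bay.

>>> send_rows(plan=[[[0,0,0,-32,-10,4,1],[0,-0.5,0,-32,-10,4,1],[0,-0.5,0,-28,-9,4,1],[0,0,0,-4,0,0,1]]])

```text
time: 9.95
tool_pos: [0.4169, -0.0807, 0.1942]
ee_rot: [0.712, 0.702, -0.003, -0.005]
ft_force: [-0.9, -0.1, -2.0]
finger_gap: 0.631
```

```bash
python3 pl.py .4245 -.074 .06 0 1 6 0;python3 - <<'E'
from h import *
w=grab("scene");
wh=lambda C:C.min(1)>150
P,C=cloud(w,"scene");m=(P[:,0]>.33)&(P[:,0]<.6)&(P[:,1]>-.4)&(P[:,1]<.03)&(P[:,2]>.009)&(P[:,2]<.02)&wh(C)
print(cv2.minAreaRect(P[m][:,:2].astype(np.float32)))
cv2.imwrite("pics/g.png",cv2.resize(w["pixels"][130:280,190:350,::-1],None,fx=5,fy=5,interpolation=cv2.INTER_CUBIC)[:600])
cv2.imwrite("pics/g_side.png",cv2.resize(grab("side")["pixels"][130:280,270:430,::-1],None,fx=5,fy=5,interpolation=cv2.INTER_CUBIC)[:600])
E
```

```text
t 9.95 pos [ 0.4169 -0.0807  0.1942] J [-0.32 -0.38  2.14 -0.    1.39 -0.3 ] gap 0.631 F [-0.9 -0.1 -2. ]
total turn [-0.7 -0.2 -0.8] dist 134.6
[[[-0.1,-0.0,-0.1,1.1,1.5,22.4,1.0],[-0.1,-0.0,-0.1,1.1,1.5,22.4,1.0],[-0.1,-0.0,-0.1,1.1,1.4,22.4,1.0],[-0.1,-0.0,-0.1,1.1,1.4,22.4,1.0],[-0.1,-0.0,-0.1,1.1,1.4,22.4,1.0],[-0.1,-0.0,-0.1,1.1,1.3,22.4,1.0]]]
((0.4677450656890869, -0.17693741619586945), (0.2046324759721756, 0.322033166885376), 0.7699888348579407)
```

View pics/g.png

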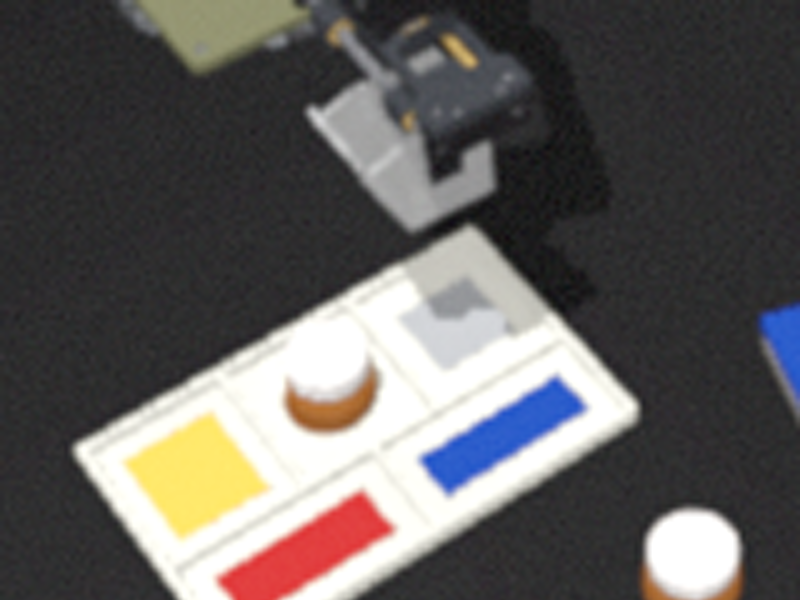

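View pics/g_side.png

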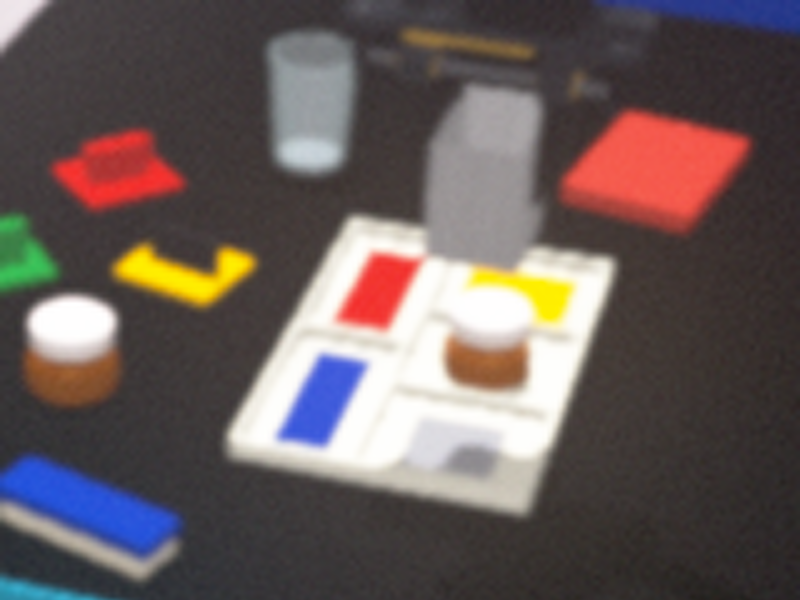

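>>> send_rows(plan=[[[-0.5,0,-0.5,1,1,20,1],[0,0,0,1,1,22,1],[0,0,0,1,1,22,1],[0,0,0,1,0,22,1],[0,0,0,1,0,20,1],[0,0,0,0,0,10,1],[0,0,0,0,0,0,1]]])

```text
time: 10.63
tool_pos: [0.4251, -0.0669, 0.0775]
ee_rot: [0.709, 0.705, 0.009, -0.001]
ft_force: [-0.5, 0.3, -2.4]
finger_gap: 0.631
```

```bash
python3 pl.py .4245 -.074 .043 0 1 4 0
```

```text
t 10.63 pos [ 0.4251 -0.0669  0.0775] J [-0.29 -0.26  2.26  0.02  1.14 -0.29] gap 0.631 F [-0.5  0.3 -2.4]
total turn [ 0.6 -0.8 -0.3] dist 35.2
[[[0.1,-0.2,-0.1,-1.9,-0.2,8.6,1.0],[0.1,-0.2,-0.1,-1.9,-0.2,8.6,1.0],[0.1,-0.2,-0.1,-1.8,-0.2,8.6,1.0],[0.1,-0.2,-0.1,-1.8,-0.2,8.6,1.0]]]
```

>>> send_rows(plan=[[[0.5,-0.8,0,-4,0,9,1],[0,0,0,-3,0,9,1],[0,0,0,-2,0,9,1],[0,0,0,-1,0,5,1],[0,0,0,0,0,3,1]]])

```text
time: 11.05
tool_pos: [0.4288, -0.0772, 0.0433]
ee_rot: [0.708, 0.706, 0.002, 0.003]
ft_force: [0.0, 0.2, -2.0]
finger_gap: 0.628
```

```bash
python3 pl.py .4245 -.074 .043 0 1 4 0
```

```text
t 11.05 pos [ 0.4288 -0.0772  0.0433] J [-0.3  -0.19  2.27  0.    1.06 -0.3 ] gap 0.628 F [ 0.   0.2 -2. ]
total turn [ 0.4  0.1 -0.2] dist 5.4
[[[0.1,0.0,-0.1,0.8,-1.1,0.1,1.0],[0.1,0.0,-0.1,0.8,-1.1,0.1,1.0],[0.1,0.0,-0.1,0.8,-1.1,0.1,1.0],[0.1,0.0,-0.1,0.8,-1.1,0.1,1.0]]]
```

>>> send_rows(plan=[[[0,0,0,4,-4,0,1],[0,0,0,0,0,2,1],[0,0,0,0,0,2,1]]])

```text
time: 11.3
tool_pos: [0.4246, -0.0731, 0.0413]
ee_rot: [0.709, 0.705, 0.001, 0.002]
ft_force: [-6.4, 1.2, 19.9]
finger_gap: 0.629
```

>>> send_rows(plan=[[[0,0,0,0,0,-0.5,0.2],[0,0,0,0,0,0,-0.2],[0,0,0,0,0,0,-0.6],[0,0,0,0,0,0,-1],[0,0,0,0,0,0,-1],[0,0,0,0,0,-5,-1],[0,0,0,0,0,-20,-1],[0,0,0,0,0,-30,-1],[0,0,0,0,0,-38,-1],[0,0,0,0,0,-38,-1]]])

```text
time: 12.13
tool_pos: [0.4189, -0.0713, 0.1713]
ee_rot: [0.709, 0.705, -0.002, -0.004]
ft_force: [0.7, 0.3, 0.5]
finger_gap: 0.997
```

>>> send_rows(plan=[[[0,0,0,0,0,-30,-1],[0,0,0,0,0,-20,-1]]])

```text
time: 12.3
tool_pos: [0.4203, -0.0718, 0.2283]
ee_rot: [0.709, 0.705, -0.0, -0.001]
ft_force: [0.6, -0.1, -1.0]
finger_gap: 1.001
```

```bash
python3 - <<'E'
from h import *
print(manip.get_state()["tool_pos"])
a=grab("scene","h_s");b=grab("side","h_d")
for c,n in((a,"scene"),(b,"side")):
    P,C=cloud(c,n)
    m=(P[:,0]>.34)&(P[:,0]<.53)&(P[:,1]>-.15)&(P[:,1]<.02)&(P[:,2]>.07)&(P[:,2]<.1)
    if m.sum()>5: print(m.sum(),cv2.minAreaRect(P[m][:,:2].astype(np.float32)),np.percentile(P[m,2],[5,50,95]))
f=lambda c,x,y,w,h:cv2.resize(c['pixels'][y:y+h,x:x+w,::-1],(400,400))
cv2.imwrite('pics/h.png',np.hstack([f(b,270,130,150,150),f(a,200,130,150,150)]))
E
```

```text
[ 0.42030078 -0.07180785  0.22832748]
180 ((0.43091467022895813, -0.0837872326374054), (0.06632457673549652, 0.09257148951292038), 0.012541653588414192) [0.07097568 0.07903895 0.08586891]
187 ((0.4247843325138092, -0.08000437915325165), (0.09958747029304504, 0.061718061566352844), 88.86900329589844) [0.07045332 0.07707434 0.08253301]
```

View pics/h.png

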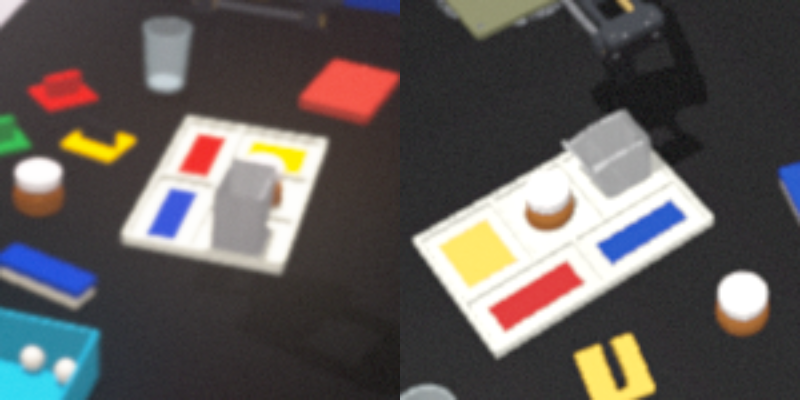

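Step 2 looks met: the cup stands upright in the grey bay (side crop (245,205), scene crop (612,155)) and the balls are in the basin. Next is the bracket.

```bash
python3 pl.py .48 .35 .22 82 -1 
```

```text
t 12.4 pos [ 0.422  -0.0723  0.2303] J [-0.3  -0.41  2.1   0.    1.45 -0.29] gap 0.995 F [-0.8 -0.3  0. ]
total turn [  0.2   0.1 -82.3] dist 426.4
[[[0.0,0.0,-6.3,32.5,4.3,0.8,-1.0],[0.0,0.0,-6.3,31.8,7.9,0.8,-1.0],[0.0,0.0,-6.3,30.8,11.3,0.8,-1.0],[0.0,0.0,-6.3,29.3,14.6,0.8,-1.0],[0.0,0.0,-6.3,27.5,17.8,0.8,-1.0],[0.0,0.0,-6.3,25.4,20.7,0.8,-1.0],[0.0,0.0,-6.3,23.0,23.4,0.8,-1.0],[0.0,0.0,-6.3,20.3,25.8,0.8,-1.0],[0.0,0.0,-6.3,17.3,27.9,0.8,-1.0],[0.0,0.0,-6.3,14.1,29.6,0.8,-1.0]]]
[[[0.0,0.0,-6.3,10.8,31.0,0.8,-1.0],[0.0,0.0,-6.3,7.3,32.0,0.8,-1.0],[0.0,0.0,-6.3,3.7,32.6,0.8,-1.0]]]
```

>>> send_rows(plan=[[[0,0,-6.3,32,4,0,-1],[0,0,-6.3,32,8,0,-1],[0,0,-6.3,31,11,0,-1],[0,0,-6.3,29,15,0,-1],[0,0,-6.3,27,18,0,-1],[0,0,-6.3,25,21,0,-1],[0,0,-6.3,23,23,0,-1],[0,0,-6.3,20,26,0,-1],[0,0,-6.3,17,28,0,-1],[0,0,-6.3,14,30,0,-1]]])

```text
time: 13.23
tool_pos: [0.4616, 0.2596, 0.2234]
ee_rot: [0.217, 0.976, -0.003, 0.0]
ft_force: [-0.3, -0.0, 0.3]
finger_gap: 0.996
```

>>> send_rows(plan=[[[0,0,-6.3,11,31,0,-1],[0,0,-6.3,7,32,0,-1],[0,0,-6.3,3,32,0,-1],[0,0,0,0,0,0,-1]]])

```text
time: 13.57
tool_pos: [0.4689, 0.3656, 0.2168]
ee_rot: [0.041, 0.999, -0.004, -0.004]
ft_force: [-1.2, -1.2, 0.6]
finger_gap: 1.001
```

```bash
cat > fit.py <<'E'
from h import *
def fit(name,n,c,x0,x1,y0,y1,zlo,zhi,col=None):
    P,C=cloud(c,n);C=C.astype(int)
    m=(P[:,0]>x0)&(P[:,0]<x1)&(P[:,1]>y0)&(P[:,1]<y1)&(P[:,2]>zlo)&(P[:,2]<zhi)
    if col: m&=col(C)
    if m.sum()<8: print(name,n,"none");return
    Q=P[m];r=cv2.minAreaRect(Q[:,:2].astype(np.float32))
    print(name,n,m.sum(),"ctr",np.round(r[0],4),"size",np.round(r[1],4),"ang",round(r[2],1),"z",np.percentile(Q[:,2],[5,50,95]).round(4))
blue=lambda C:(C[:,2]>C[:,0]+40)&(C[:,2]>C[:,1]+30)
red=lambda C:(C[:,0]>C[:,1]+60)&(C[:,0]>C[:,2]+60)
yel=lambda C:(C[:,0]>120)&(C[:,1]>90)&(C[:,2]<90)
E
python3 pl.py .40 .36 .1 82 -1; python3 - <<'E'
from fit import *
w=grab("wrist","i_w")
fit("br","wrist",w,.3,.5,.27,.44,.022,.034,red)
fit("brscrew","wrist",w,.3,.5,.27,.44,.035,.045)
a=grab("scene");b=grab("side")
fit("br","scene",a,.3,.5,.27,.44,.022,.034,red)
fit("br","side",b,.3,.5,.27,.44,.022,.034,red)
E
```

```text
t 13.57 pos [0.4689 0.3656 0.2168] J [ 0.57  0.01  1.77 -0.    1.38 -0.91] gap 1.001 F [-1.2 -1.2  0.6]
total turn [-0.5 -0.4  3.3] dist 135.7
[[[-0.1,-0.1,0.8,16.9,-2.5,29.3,-1.0],[-0.1,-0.1,0.8,16.9,-2.9,29.3,-1.0],[-0.1,-0.1,0.8,16.9,-3.2,29.3,-1.0],[-0.1,-0.1,0.8,16.9,-3.5,29.2,-1.0]]]
br wrist 3516 ctr [0.3943 0.3579] size [0.045  0.1165] ang 80.5 z [0.0289 0.0302 0.0314]
brscrew wrist 282 ctr [0.3943 0.3579] size [0.0203 0.0208] ang 6.9 z [0.0386 0.04   0.0415]
br scene 243 ctr [0.3991 0.3571] size [0.0477 0.1182] ang 80.6 z [0.024  0.0288 0.0325]
br side 564 ctr [0.3937 0.3599] size [0.0495 0.1176] ang 80.4 z [0.0243 0.0277 0.0307]
```

View pics/i_w.png

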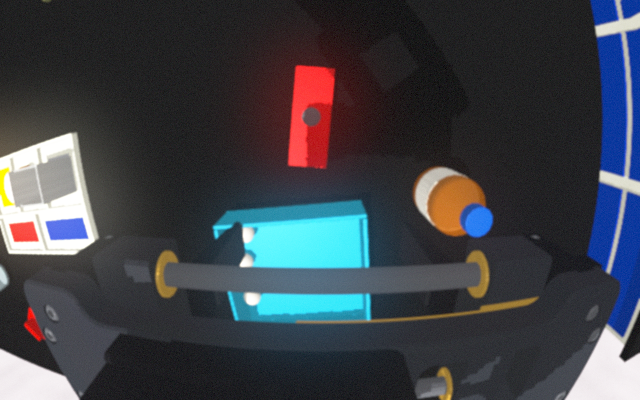

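The bracket is at wrist (312,117). All three views agree on it to within 5 mm; I use wrist values (0.394, 0.358), angle 80.5°, top z = 0.030.

```bash
python3 pl.py .3943 .3579 .1 80.5 -1
```

```text
t 13.72 pos [0.469  0.3611 0.2171] J [ 0.57  0.    1.77 -0.    1.38 -0.91] gap 0.998 F [-0.6 -0.6 -0.2]
total turn [-0.7 -0.3  4.4] dist 139.0
[[[-0.2,-0.1,1.1,18.3,-2.1,29.4,-1.0],[-0.2,-0.1,1.1,18.3,-2.6,29.4,-1.0],[-0.2,-0.1,1.1,18.3,-3.0,29.4,-1.0],[-0.2,-0.1,1.1,18.3,-3.4,29.3,-1.0]]]
```

>>> send_rows(plan=[[[0,0,1,18,-2,29,-1],[0,0,1,18,-3,29,-1],[0,0,1,18,-3,29,-1],[-0.5,0,1,18,-3,29,-1],[0,0,0,0,0,0,-1]]])

```text
time: 14.13
tool_pos: [0.3961, 0.3508, 0.0996]
ee_rot: [0.089, 0.996, -0.0, -0.0]
ft_force: [0.4, -0.6, -1.5]
finger_gap: 1.001
```

```bash
python3 pl.py .3943 .3579 .014 80.5 -1
```

```text
t 14.13 pos [0.3961 0.3508 0.0996] J [ 0.62 -0.04  2.02 -0.    1.16 -0.77] gap 1.001 F [ 0.4 -0.6 -1.5]
total turn [-0.   0.  -0.7] dist 85.9
[[[-0.0,0.0,-0.2,1.0,2.2,28.5,-1.0],[-0.0,0.0,-0.2,1.0,2.2,28.5,-1.0],[-0.0,0.0,-0.2,1.0,2.2,28.5,-1.0]]]
```

>>> send_rows(plan=[[[0,0,-0.7,1,3,25,-1],[0,0,0,1,2,25,-1],[0,0,0,1,2,20,-1],[0,0,0,0,0,10,-1],[0,0,0,0,0,0,-1]]])

```text
time: 14.55
tool_pos: [0.4007, 0.3549, 0.0239]
ee_rot: [0.086, 0.996, 0.002, 0.004]
ft_force: [0.5, 0.1, 0.0]
finger_gap: 0.997
```

```bash
python3 pl.py .3943 .3579 .014 80.5 -1
```

```text
t 14.55 pos [0.4007 0.3549 0.0239] J [ 0.63  0.07  2.06 -0.    1.01 -0.77] gap 0.997 F [0.5 0.1 0. ]
total turn [ 0.2  0.5 -0.4] dist 12.2
[[[0.2,0.5,-0.4,6.9,1.8,9.9,-1.0]]]
```

>>> send_rows(plan=[[[0,0.5,0,7,2,9,-1],[0,0,0,0,0,4,-1],[0,0,0,0,0,0,1],[0,0,0,0,0,0,1],[0,0,0,0,0,0,1],[0,0,0,0,0,0,1],[0,0,0,0,0,0,1],[0,0,0,0,0,0,1]]])

```text
time: 15.22
tool_pos: [0.4003, 0.3606, 0.0182]
ee_rot: [0.088, 0.996, 0.006, 0.005]
ft_force: [1.4, 0.3, 1.1]
finger_gap: 0.634
```

>>> send_rows(plan=[[[0,0,0,5,-2,4,1],[0,0,0,0,0,1,1],[0,0,0,0,0,1,1],[0,0,0,0,0,1,1],[0,0,0,0,0,0,1]]])

```text
time: 15.63
tool_pos: [0.3951, 0.3596, 0.0133]
ee_rot: [0.087, 0.996, 0.006, 0.005]
ft_force: [0.3, 0.9, -2.1]
finger_gap: 0.458
```

Gripped (43.5 mm). Lifting.

>>> send_rows(plan=[[[0,0,0,0,0,-15,1],[0,0,0,0,0,-30,1],[0,0,0,0,0,-38,1],[0,0,0,0,0,-38,1],[0,0,0,0,0,-38,1],[0,0,0,0,0,-20,1]]])

```text
time: 16.13
tool_pos: [0.3852, 0.3524, 0.184]
ee_rot: [0.087, 0.996, -0.004, -0.006]
ft_force: [0.3, 1.3, -1.5]
finger_gap: 0.456
```

```bash
python3 pl.py .5222 -.20 .2 0 1
```

```text
t 16.13 pos [0.3852 0.3524 0.184 ] J [ 0.64 -0.13  1.96  0.    1.33 -0.76] gap 0.456 F [ 0.3  1.3 -1.5]
total turn [-0.8 -0.2 80. ] dist 569.4
[[[-0.1,-0.0,5.3,-15.3,-34.7,-0.9,1.0],[-0.1,-0.0,5.3,-18.5,-33.1,-1.0,1.0],[-0.1,-0.0,5.3,-21.5,-31.3,-1.0,1.0],[-0.1,-0.0,5.3,-24.3,-29.1,-1.0,1.0],[-0.1,-0.0,5.3,-26.9,-26.7,-1.0,1.0],[-0.1,-0.0,5.3,-29.3,-24.1,-1.1,1.0],[-0.1,-0.0,5.3,-31.4,-21.3,-1.1,1.0],[-0.1,-0.0,5.3,-33.3,-18.3,-1.1,1.0],[-0.1,-0.0,5.3,-34.8,-15.1,-1.1,1.0],[-0.1,-0.0,5.3,-36.1,-11.8,-1.1,1.0]]]
[[[-0.1,-0.0,5.3,-37.0,-8.4,-1.1,1.0],[-0.1,-0.0,5.3,-37.6,-4.9,-1.1,1.0],[-0.1,-0.0,5.3,-37.9,-1.4,-1.1,1.0],[-0.1,-0.0,5.3,-37.9,2.2,-1.1,1.0],[-0.1,-0.0,5.3,-37.5,5.7,-1.1,1.0]]]
```

>>> send_rows(plan=[[[0,0,5.3,-15,-35,-1,1],[0,0,5.3,-18,-33,-1,1],[0,0,5.3,-21,-31,-1,1],[0,0,5.3,-24,-29,-1,1],[0,0,5.3,-27,-27,-1,1],[0,0,5.3,-29,-24,-1,1],[0,0,5.3,-31,-21,-1,1],[0,0,5.3,-33,-18,-1,1],[0,0,5.3,-35,-15,-1,1],[0,0,5.3,-36,-12,-1,1]]])

```text
time: 16.97
tool_pos: [0.4706, -0.0216, 0.1935]
ee_rot: [0.534, 0.846, -0.001, -0.004]
ft_force: [0.5, 0.4, -2.4]
finger_gap: 0.463
```

>>> send_rows(plan=[[[0,0,5.3,-37,-8,-2,1],[0,0,5.3,-37,-5,-2,1],[0,0,5.3,-37,-1,-2,1],[0,0,5,-37,2,-2,1],[0,0,4,-35,5,-2,1],[0,0,0,0,0,0,1]]])

```text
time: 17.47
tool_pos: [0.5071, -0.2161, 0.1953]
ee_rot: [0.715, 0.699, -0.003, -0.007]
ft_force: [-0.6, -0.0, -2.3]
finger_gap: 0.463
```

```bash
python3 pl.py .5222 -.254 .1 0 1; python3 - <<'E'
from fit import *
w=grab("wrist","j_w");a=grab("scene");b=grab("side")
fit("tb blue","wrist",w,.45,.6,-.2,.0,-.01,.012,blue)
fit("tb red","wrist",w,.45,.6,-.4,-.1,-.01,.012,red)
for n,c in(("scene",a),("side",b)):
    fit("tb red",n,c,.45,.6,-.4,-.17,-.01,.012,red);fit("yel",n,c,.36,.48,-.4,-.21,-.01,.012,yel);fit("blue",n,c,.45,.6,-.2,.0,-.01,.012,blue)
E
```

```text
t 17.47 pos [ 0.5071 -0.2161  0.1953] J [-0.5  -0.07  1.88 -0.    1.35 -0.48] gap 0.463 F [-0.6 -0.  -2.3]
total turn [-0.8 -0.3 -1.3] dist 103.7
[[[-0.3,-0.1,-0.4,-12.7,5.8,31.6,1.0],[-0.3,-0.1,-0.4,-12.7,5.5,31.7,1.0],[-0.3,-0.1,-0.4,-12.7,5.3,31.7,1.0]]]
tb blue wrist 3349 ctr [ 0.5191 -0.0981] size [0.0393 0.12  ] ang 0.5 z [0.0035 0.0049 0.0062]
tb red wrist 16 ctr [ 0.4889 -0.3021] size [0.0382 0.2322] ang 28.1 z [-0.001   0.0003  0.0046]
tb red scene 369 ctr [ 0.5193 -0.24  ] size [0.0773 0.1524] ang 24.0 z [-0.0001  0.0042  0.0086]
yel scene none
blue scene 309 ctr [ 0.5229 -0.0985] size [0.0404 0.1171] ang 0.7 z [-0.0001  0.0043  0.0081]
tb red side 182 ctr [ 0.5205 -0.251 ] size [0.0434 0.1183] ang 1.1 z [-0.0021  0.002   0.0055]
yel side 82 ctr [ 0.4227 -0.2828] size [0.0577 0.071 ] ang 88.9 z [-0.001   0.0021  0.0059]
blue side 199 ctr [ 0.519  -0.0983] size [0.0383 0.1223] ang 2.2 z [-0.001   0.0018  0.0049]
```

View pics/j_w.png

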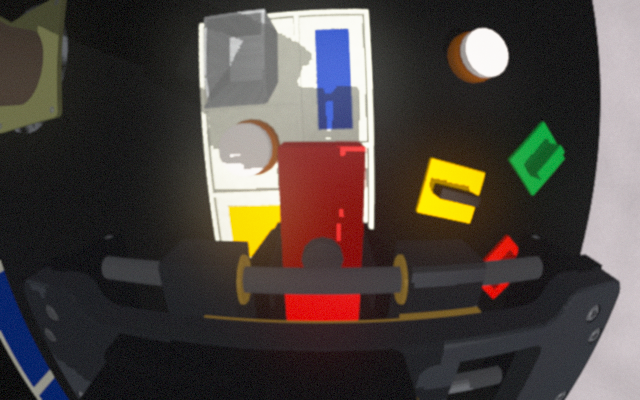

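>>> send_rows(plan=[[[0,0,-0.5,-13,5,30,1],[0,0,-0.5,-13,5,30,1],[-0.5,0,0,-12,4,30,1],[0,0,0,0,0,0,1]]])

```text
time: 17.95
tool_pos: [0.5207, -0.2429, 0.1034]
ee_rot: [0.703, 0.712, 0.002, -0.003]
ft_force: [-2.2, 0.2, -4.3]
finger_gap: 0.46
```

```bash
python3 pl.py .520 -.2545 .04 0 1 4
```

```text
t 17.95 pos [ 0.5207 -0.2429  0.1034] J [-0.53  0.06  1.92  0.01  1.17 -0.55] gap 0.46 F [-2.2  0.2 -4.3]
total turn [-0.1 -0.5  0.7] dist 64.5
[[[-0.0,-0.1,0.2,-3.0,-0.2,15.8,1.0],[-0.0,-0.1,0.2,-3.0,-0.2,15.8,1.0],[-0.0,-0.1,0.2,-3.0,-0.2,15.8,1.0],[-0.0,-0.1,0.2,-2.9,-0.2,15.9,1.0]]]
```

>>> send_rows(plan=[[[0,-0.4,0.5,-5,0,16,1],[0,0,0,-4,0,16,1],[0,0,0,-3,-1,16,1],[0,0,0,0,-1,12,1],[0,0,0,0,0,2,1]]])

```text
time: 18.37
tool_pos: [0.5195, -0.2466, 0.0416]
ee_rot: [0.702, 0.712, 0.001, -0.002]
ft_force: [-0.3, 0.0, -2.1]
finger_gap: 0.457
```

```bash
python3 pl.py .520 -.2545 .018 0 1
```

```text
t 18.37 pos [ 0.5195 -0.2466  0.0416] J [-0.54  0.13  1.95  0.    1.06 -0.55] gap 0.457 F [-0.3  0.  -2.1]
total turn [-0.1 -0.2  0.8] dist 24.9
[[[-0.1,-0.2,0.8,-8.0,0.5,23.6,1.0]]]
```

>>> send_rows(plan=[[[0,0,0.8,-8,0.5,10,1],[0,0,0,0,0,8,1],[0,0,0,0,0,5,1],[0,0,0,0,0,2,1]]])

```text
time: 18.7
tool_pos: [0.5223, -0.2535, 0.0179]
ee_rot: [0.706, 0.708, 0.002, 0.0]
ft_force: [-1.3, 1.5, -0.3]
finger_gap: 0.46
```

>>> send_rows(plan=[[[0,0,0,0,0,2,1],[0,0,0,0,0,1,1],[0,0,0,0,0,-0.5,-0.16],[0,0,0,0,0,-0.5,-0.16],[0,0,0,0,0,-0.5,-0.16],[0,0,0,0,0,0,-0.16]]])

```text
time: 19.2
tool_pos: [0.5258, -0.2554, 0.0229]
ee_rot: [0.706, 0.708, 0.002, 0.003]
ft_force: [0.6, -0.4, 0.1]
finger_gap: 0.577
```

>>> send_rows(plan=[[[0,0,0,0,0,-10,-0.16],[0,0,0,0,0,-20,-0.5],[0,0,0,0,0,-30,-1],[0,0,0,0,0,-38,-1],[0,0,0,0,0,-38,-1],[0,0,0,0,0,-38,-1],[0,0,0,0,0,-10,-1]]])

```text
time: 19.78
tool_pos: [0.5216, -0.2537, 0.2133]
ee_rot: [0.707, 0.708, 0.001, -0.001]
ft_force: [0.7, -0.7, 1.2]
finger_gap: 0.939
```

```bash
python3 pl.py .61 .15 .22 73 -1; python3 - <<'E'
from fit import *
a=grab("scene");b=grab("side")
for n,c in(("scene",a),("side",b)):
    fit("bracket",n,c,.45,.6,-.36,-.17,.02,.05,red)
    fit("brush",n,c,.5,.74,.0,.2,.015,.04,blue)
    fit("cover",n,c,.6,.74,-.32,-.16,.002,.05,yel)
f=lambda c,x,y,w,h:cv2.resize(c['pixels'][y:y+h,x:x+w,::-1],(400,400))
cv2.imwrite('pics/k.png',np.hstack([f(b,270,130,150,150),f(a,200,130,150,150)]))
E
```

```text
t 19.78 pos [ 0.5216 -0.2537  0.2133] J [-0.55 -0.03  1.81  0.    1.36 -0.55] gap 0.939 F [ 0.7 -0.7  1.2]
total turn [  0.1  -0.2 -72.9] dist 413.4
[[[0.0,-0.0,-6.6,36.7,8.1,-0.5,-1.0],[0.0,-0.0,-6.6,35.5,12.3,-0.5,-1.0],[0.0,-0.0,-6.6,33.9,16.3,-0.5,-1.0],[0.0,-0.0,-6.6,31.7,20.1,-0.5,-1.0],[0.0,-0.0,-6.6,29.2,23.6,-0.5,-1.0],[0.0,-0.0,-6.6,26.3,26.8,-0.5,-1.0],[0.0,-0.0,-6.6,23.0,29.7,-0.6,-1.0],[0.0,-0.0,-6.6,19.4,32.2,-0.6,-1.0],[0.0,-0.0,-6.6,15.6,34.2,-0.6,-1.0],[0.0,-0.0,-6.6,11.5,35.8,-0.6,-1.0]]]
[[[0.0,-0.0,-6.6,7.3,36.8,-0.6,-1.0]]]
bracket scene 462 ctr [ 0.5184 -0.2341] size [0.0861 0.1638] ang 24.7 z [0.025  0.0328 0.0375]
brush scene 358 ctr [0.6237 0.0959] size [0.0413 0.1199] ang 75.3 z [0.0196 0.0247 0.029 ]
cover scene 104 ctr [ 0.6699 -0.2345] size [0.0754 0.0869] ang 76.7 z [0.0023 0.0077 0.0358]
bracket side 218 ctr [ 0.5214 -0.2504] size [0.0454 0.1274] ang 0.8 z [0.0232 0.0308 0.0354]
brush side 349 ctr [0.617  0.1007] size [0.0443 0.1219] ang 76.3 z [0.0175 0.0232 0.0266]
cover side 151 ctr [ 0.6658 -0.2289] size [0.0765 0.0833] ang 79.4 z [0.0023 0.0055 0.0095]
```

View pics/k.png

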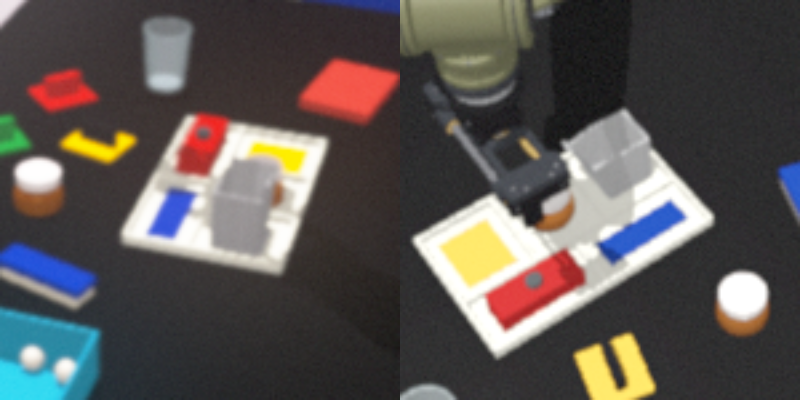

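The bracket lies flat in the red bay (scene crop (537,288)). Brush next.

>>> send_rows(plan=[[[0,0,-6.7,37,12,0,-1],[0,0,-6.7,36,16,0,-1],[0,0,-6.7,34,20,0,-1],[0,0,-6.7,31,24,0,-1],[0,0,-6.7,28,27,0,-1],[0,0,-6.7,25,29,0,-1],[0,0,-6.7,21,31,0,-1],[0,0,-6.7,16,31,0,-1],[0,0,-6.7,11,31,0,-1],[0,0,-6.7,4,30,0,-1]]])

```text
time: 20.72
tool_pos: [0.6156, 0.1116, 0.1874]
ee_rot: [0.178, 0.984, 0.0, -0.017]
ft_force: [0.9, -1.2, 0.1]
finger_gap: 0.996
```

```bash
python3 pl.py .6165 .0988 .1 75 -1; python3 - <<'E'
from fit import *
w=grab("wrist","l_w")
fit("brush","wrist",w,.5,.74,.0,.2,.018,.04,blue)
fit("reagentcheck","wrist",w,.4,.6,.45,.6,.02,.14)
E
```

```text
t 20.72 pos [0.6156 0.1116 0.1874] J [ 0.09  0.11  1.71  0.01  1.35 -1.13] gap 0.996 F [ 0.9 -1.2  0.1]
total turn [-0.2 -1.9 -5.5] dist 88.3
[[[-0.1,-0.6,-1.8,-2.7,-3.7,29.1,-1.0],[-0.1,-0.6,-1.8,-2.3,-3.8,29.1,-1.0],[-0.1,-0.6,-1.8,-1.8,-3.9,29.1,-1.0]]]
brush wrist 3696 ctr [0.6179 0.0974] size [0.041  0.1199] ang 74.3 z [0.0246 0.0261 0.0274]
reagentcheck wrist 2354 ctr [0.5125 0.5234] size [0.0971 0.0534] ang 71.5 z [0.026  0.0763 0.1282]
```

View pics/l_w.png

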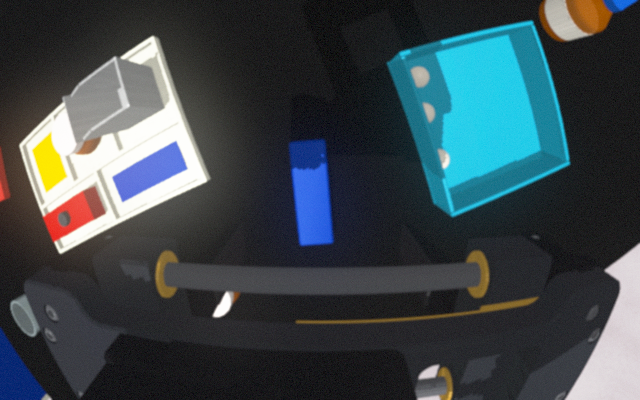

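The brush is at wrist (312,192), fitted at (0.618, 0.097), angle 74.3°, top z = 0.026. All three balls are visible in the basin at (420,77), (428,112) and (443,158). Descending.

>>> send_rows(plan=[[[0,-1,-3,-1,-6,29,-1],[0,-1,-3,-3,-5,29,-1],[0,0,0,-2,-3,29,-1],[0,0,0,0,0,10,-1],[0,0,0,0,0,2,-1]]])

```text
time: 21.18
tool_pos: [0.612, 0.1053, 0.0752]
ee_rot: [0.117, 0.993, -0.001, -0.005]
ft_force: [0.1, -0.6, -0.4]
finger_gap: 1.0
```

```bash
python3 pl.py .6179 .0974 .013 74.3 -1
```

```text
t 21.18 pos [0.612  0.1053 0.0752] J [ 0.08  0.19  1.82 -0.    1.14 -1.25] gap 1.0 F [ 0.1 -0.6 -0.4]
total turn [-0.2 -0.5  2.3] dist 63.0
[[[-0.1,-0.2,1.1,-4.1,-3.0,31.1,-1.0],[-0.1,-0.2,1.1,-4.0,-3.0,31.1,-1.0]]]
```

>>> send_rows(plan=[[[0,0,1,-6,-5,20,-1],[0,0,1,-3,-2,20,-1],[0,0,0,0,0,15,-1],[0,0,0,0,0,5,-1],[0,0,0,0,0,1,-1]]])

```text
time: 21.6
tool_pos: [0.6175, 0.0951, 0.0114]
ee_rot: [0.137, 0.991, -0.002, -0.006]
ft_force: [-0.1, 0.0, 0.3]
finger_gap: 1.003
```

```bash
python3 pl.py .6179 .0974 .013 74.3 -1
```

```text
t 21.6 pos [0.6175 0.0951 0.0114] J [ 0.07  0.28  1.84 -0.    1.04 -1.23] gap 1.003 F [-0.1  0.   0.3]
total turn [-0.3 -0.7 -0. ] dist 2.8
[[[-0.3,-0.7,-0.0,0.3,2.3,-1.6,-1.0]]]
```

>>> send_rows(plan=[[[0,-0.6,0,0,2,0,1],[0,0,0,0,0,0,1],[0,0,0,0,0,0,1],[0,0,0,0,0,0,1],[0,0,0,0,0,0,1],[0,0,0,0,0,0,1],[0,0,0,0,0,0,1],[0,0,0,0,0,0,1],[0,0,0,0,0,0,1],[0,0,0,0,0,0,1]]])

```text
time: 22.43
tool_pos: [0.6224, 0.0978, 0.0187]
ee_rot: [0.137, 0.991, -0.001, 0.004]
ft_force: [0.3, -0.3, -1.5]
finger_gap: 0.417
```

>>> send_rows(plan=[[[0,0,0,0,0,0,1],[0,0,0,0,0,0,1]]])

```text
time: 22.6
tool_pos: [0.6224, 0.0978, 0.0187]
ee_rot: [0.137, 0.991, -0.001, 0.004]
ft_force: [-0.4, 0.1, 0.7]
finger_gap: 0.417
```

>>> send_rows(plan=[[[0,0,0,0,0,-10,1],[0,0,0,0,0,-20,1],[0,0,0,0,0,-30,1],[0,0,0,0,0,-38,1],[0,0,0,0,0,-38,1],[0,0,0,0,0,-30,1]]])

```text
time: 23.1
tool_pos: [0.6129, 0.0978, 0.1794]
ee_rot: [0.137, 0.991, -0.004, -0.009]
ft_force: [1.8, -0.7, -1.7]
finger_gap: 0.417
```

```bash
python3 pl.py .519 -.097 .2 0 1; python3 - <<'E'
from fit import *
w=grab("wrist","m_w");b=grab("side")
fit("brush","wrist",w,.5,.74,.0,.2,.1,.3,blue)
fit("brush","side",b,.5,.74,.0,.2,.1,.3,blue)
E
```

```text
t 23.1 pos [0.6129 0.0978 0.1794] J [ 0.07  0.1   1.74 -0.    1.32 -1.22] gap 0.417 F [ 1.8 -0.7 -1.7]
total turn [-1.1 -0.4 74.3] dist 217.2
[[[-0.1,-0.0,6.8,3.4,-19.4,-1.6,1.0],[-0.1,-0.0,6.8,1.1,-19.6,-1.7,1.0],[-0.1,-0.0,6.8,-1.2,-19.6,-1.7,1.0],[-0.1,-0.0,6.8,-3.5,-19.4,-1.7,1.0],[-0.1,-0.0,6.8,-5.7,-18.8,-1.7,1.0],[-0.1,-0.0,6.8,-7.9,-18.0,-1.8,1.0],[-0.1,-0.0,6.8,-10.0,-16.9,-1.8,1.0],[-0.1,-0.0,6.8,-11.9,-15.7,-1.8,1.0],[-0.1,-0.0,6.8,-13.7,-14.1,-1.8,1.0],[-0.1,-0.0,6.8,-15.2,-12.4,-1.9,1.0]]]
[[[-0.1,-0.0,6.8,-16.6,-10.6,-1.9,1.0]]]
brush wrist 11322 ctr [0.6083 0.099 ] size [0.0404 0.1184] ang 74.3 z [0.1853 0.1873 0.1889]
brush side 280 ctr [0.6238 0.128 ] size [0.1013 0.1248] ang 65.2 z [0.185  0.1917 0.2041]
```

View pics/m_w.png

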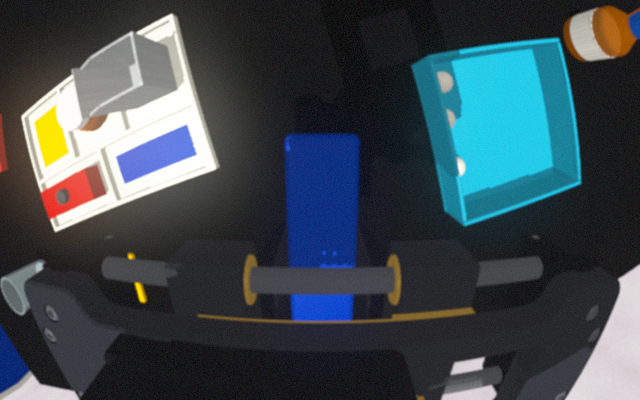

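>>> send_rows(plan=[[[0,0,6.8,3,-19,-2,1],[0,0,6.8,1,-19,-2,1],[0,0,6.8,-1,-19,-2,1],[0,0,6.8,-3,-19,-2,1],[0,0,6.8,-6,-19,-2,1],[0,0,6.8,-8,-18,-2,1],[0,0,6.8,-10,-17,-2,1],[0,0,6.8,-12,-16,-2,1],[0,0,6,-14,-14,-2,1],[0,0,5,-15,-12,-2,1]]])

```text
time: 24.03
tool_pos: [0.5202, -0.0783, 0.2006]
ee_rot: [0.669, 0.744, -0.006, -0.006]
ft_force: [-0.1, -0.1, -0.3]
finger_gap: 0.418
```

```bash
python3 pl.py .519 -.103 .09 0 1 4
```

```text
t 24.03 pos [ 0.5202 -0.0783  0.2006] J [-0.25 -0.13  1.93 -0.01  1.36 -0.35] gap 0.418 F [-0.1 -0.1 -0.3]
total turn [-1.   0.1  6.1] dist 113.3
[[[-0.2,0.0,1.5,-6.1,-0.5,27.7,1.0],[-0.2,0.0,1.5,-6.1,-0.4,27.7,1.0],[-0.2,0.0,1.5,-6.1,-0.4,27.6,1.0],[-0.2,0.0,1.5,-6.2,-0.3,27.6,1.0]]]
```

>>> send_rows(plan=[[[0,0,2,-8,0,25,1],[-0.5,0,2,-7,0,25,1],[-0.5,0,2,-6,-1,25,1],[0,0,0,-4,-1,25,1],[0,0,0,0,0,8,1],[0,0,0,0,0,2,1]]])

```text
time: 24.53
tool_pos: [0.5148, -0.1078, 0.0857]
ee_rot: [0.712, 0.702, -0.001, 0.001]
ft_force: [-1.0, -0.4, -0.5]
finger_gap: 0.418
```

```bash
python3 pl.py .519 -.103 .04 0 1 4
```

```text
t 24.53 pos [ 0.5148 -0.1078  0.0857] J [-0.31 -0.03  2.04 -0.    1.13 -0.29] gap 0.418 F [-1.  -0.4 -0.5]
total turn [ 0.   0.1 -0.8] dist 46.2
[[[0.0,0.0,-0.2,1.2,1.0,11.4,1.0],[0.0,0.0,-0.2,1.2,1.0,11.4,1.0],[0.0,0.0,-0.2,1.2,1.0,11.4,1.0],[0.0,0.0,-0.2,1.2,1.0,11.4,1.0]]]
```

>>> send_rows(plan=[[[0,0,-0.4,3,2,11,1],[0,0,-0.3,2,1,12,1],[0,0,0,0,0,12,1],[0,0,0,0,0,10,1],[0,0,0,0,0,2,1]]])

```text
time: 24.95
tool_pos: [0.5202, -0.1015, 0.0371]
ee_rot: [0.706, 0.708, 0.0, 0.002]
ft_force: [-1.0, -0.2, -1.4]
finger_gap: 0.417
```

```bash
python3 pl.py .519 -.103 .0225 0 1 3; python3 - <<'E'
from fit import *
a=grab("scene");b=grab("side")
f=lambda c,x,y,w,h:cv2.resize(c['pixels'][y:y+h,x:x+w,::-1],(400,400))
cv2.imwrite('pics/n.png',np.hstack([f(b,270,130,150,150),f(a,200,130,150,150)]))
E
```

```text
t 24.95 pos [ 0.5202 -0.1015  0.0371] J [-0.29  0.04  2.06 -0.    1.04 -0.29] gap 0.417 F [-1.  -0.2 -1.4]
total turn [0.2 0.1 0.1] dist 14.7
[[[0.1,0.0,0.0,-0.5,-0.4,4.9,1.0],[0.1,0.0,0.0,-0.5,-0.4,4.9,1.0],[0.1,0.0,0.0,-0.5,-0.4,4.9,1.0]]]
```

View pics/n.png

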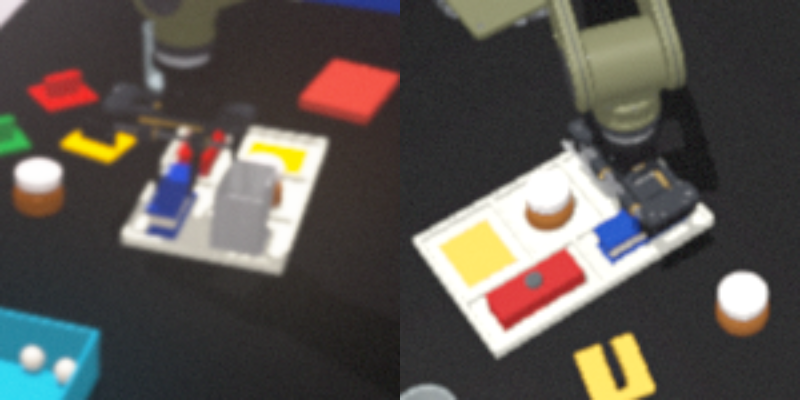

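>>> send_rows(plan=[[[0,0,0,-1,-1,5,1],[0,0,0,0,0,6,1],[0,0,0,0,0,5,1],[0,0,0,0,0,3,1]]])

```text
time: 25.38
tool_pos: [0.5226, -0.1037, 0.0225]
ee_rot: [0.706, 0.708, 0.002, 0.005]
ft_force: [-10.9, 3.7, 26.6]
finger_gap: 0.416
```

>>> send_rows(plan=[[[0,0,0,0,0,-0.5,-0.1],[0,0,0,0,0,0,-0.1],[0,0,0,0,0,0,-0.1],[0,0,0,0,0,0,-0.1],[0,0,0,0,0,-8,-0.1],[0,0,0,0,0,-15,-0.1],[0,0,0,0,0,-30,-0.5],[0,0,0,0,0,-38,-1],[0,0,0,0,0,-38,-1],[0,0,0,0,0,-38,-1]]])

```text
time: 26.22
tool_pos: [0.5146, -0.1015, 0.187]
ee_rot: [0.707, 0.708, -0.003, -0.004]
ft_force: [1.7, -1.0, 0.2]
finger_gap: 0.773
```

```bash
python3 pl.py .72 -.21 .22 75 -1; python3 - <<'E'
from fit import *
a=grab("scene");b=grab("side");w=grab("wrist","o_w")
fit("brush","side",b,.45,.6,-.2,.0,.018,.04,blue)
fit("brush","scene",a,.45,.6,-.2,.0,.018,.04,blue)
fit("cover","scene",a,.6,.74,-.32,-.16,.002,.05,yel)
f=lambda c,x,y,w,h:cv2.resize(c['pixels'][y:y+h,x:x+w,::-1],(400,400))
cv2.imwrite('pics/o.png',np.hstack([f(b,270,130,150,150),f(a,200,130,150,150)]))
E
```

```text
t 26.22 pos [ 0.5146 -0.1015  0.187 ] J [-0.3  -0.13  1.95 -0.    1.33 -0.3 ] gap 0.773 F [ 1.7 -1.   0.2]
total turn [ -0.4  -0.5 -74.9] dist 234.6
[[[-0.0,-0.0,-6.2,-9.1,17.1,-2.9,-1.0],[-0.0,-0.0,-6.2,-10.9,16.0,-2.9,-1.0],[-0.0,-0.0,-6.2,-12.5,14.7,-2.9,-1.0],[-0.0,-0.0,-6.2,-14.1,13.3,-2.9,-1.0],[-0.0,-0.0,-6.2,-15.4,11.7,-2.9,-1.0],[-0.0,-0.0,-6.2,-16.6,9.9,-2.9,-1.0],[-0.0,-0.0,-6.2,-17.6,8.0,-2.8,-1.0],[-0.0,-0.0,-6.2,-18.4,6.1,-2.8,-1.0],[-0.0,-0.0,-6.2,-18.9,4.1,-2.8,-1.0],[-0.0,-0.0,-6.2,-19.2,2.0,-2.8,-1.0]]]
[[[-0.0,-0.0,-6.2,-19.4,-0.1,-2.8,-1.0],[-0.0,-0.0,-6.2,-19.2,-2.2,-2.8,-1.0]]]
brush side 233 ctr [ 0.5183 -0.0963] size [0.0391 0.1301] ang 2.2 z [0.0211 0.0269 0.0307]
brush scene 358 ctr [ 0.5267 -0.1015] size [0.0409 0.1199] ang 1.2 z [0.0243 0.0293 0.0339]
cover scene 106 ctr [ 0.6695 -0.2352] size [0.0742 0.0871] ang 77.0 z [0.0027 0.0081 0.0352]
```

View pics/o.png

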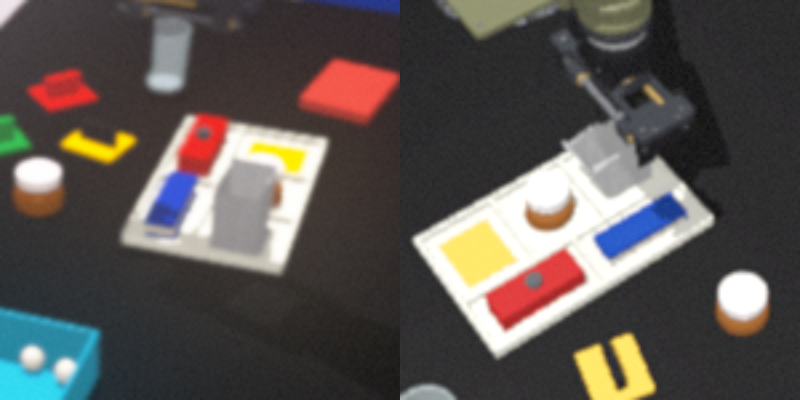

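The brush is flat in the blue bay (scene crop (640,225)). Cover next.

>>> send_rows(plan=[[[0,0,-6.7,-9,18,-3,-1],[0,0,-6.7,-11,17,-3,-1],[0,0,-6.7,-13,16,-3,-1],[0,0,-6.7,-14,14,-3,-1],[0,0,-6.7,-15,13,-3,-1],[0,0,-6.7,-17,11,-3,-1],[0,0,-6.7,-18,9,-3,-1],[0,0,-6.7,-19,6,-3,-1],[0,0,-6.7,-20,4,-3,-1],[0,0,-6.7,-20,2,-3,-1]]])

```text
time: 27.2
tool_pos: [0.6996, -0.1814, 0.2022]
ee_rot: [0.171, 0.985, 0.001, -0.014]
ft_force: [-0.7, -0.1, 1.0]
finger_gap: 1.0
```

>>> send_rows(plan=[[[0,0,-5,-20,0,-2,-1],[0,0,-2,-20,-2,0,-1],[0,0,0,0,0,0,-1]]])

```text
time: 27.45
tool_pos: [0.7388, -0.1963, 0.1956]
ee_rot: [0.105, 0.994, 0.003, -0.018]
ft_force: [-0.8, -1.1, 0.4]
finger_gap: 0.997
```

```bash
python3 pl.py .669 -.233 .1 75 -1; python3 - <<'E'
from fit import *
w=grab("wrist","p_w")
fit("plate","wrist",w,.6,.76,-.32,-.14,.004,.02,yel)
fit("bar","wrist",w,.6,.76,-.32,-.14,.025,.05)
E
```

```text
t 27.45 pos [ 0.7388 -0.1963  0.1956] J [-0.33  0.4   1.35 -0.    1.43 -1.69] gap 0.997 F [-0.8 -1.1  0.4]
total turn [ 0.1 -2.1  2.9] dist 123.9
[[[0.0,-0.5,0.7,14.3,-12.7,24.4,-1.0],[0.0,-0.5,0.7,14.3,-12.9,24.3,-1.0],[0.0,-0.5,0.7,14.4,-13.0,24.1,-1.0],[0.0,-0.5,0.7,14.4,-13.2,24.0,-1.0]]]
plate wrist 3261 ctr [ 0.6671 -0.2347] size [0.071 0.08 ] ang 76.3 z [0.0067 0.0081 0.0095]
bar wrist 712 ctr [ 0.6665 -0.2346] size [0.0145 0.0558] ang 76.2 z [0.0295 0.0359 0.0373]
```

View pics/p_w.png

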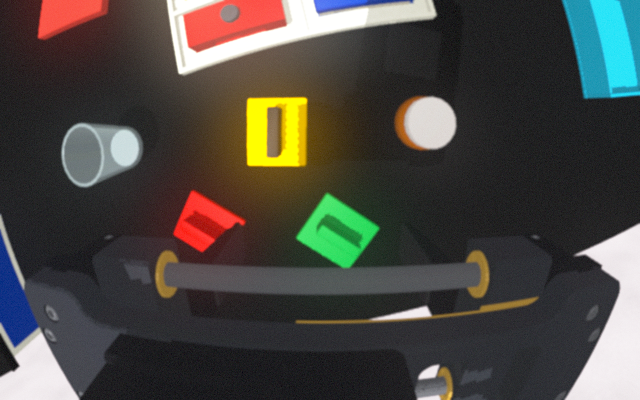

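The yellow cover is at wrist (277,131) with its bar upright at (273,132). The plate fit matches 70×80 mm; green (338,230) and red (208,220) are the look-alikes. Descending with the jaws half closed.

>>> send_rows(plan=[[[0,-1,1,17,-15,22,0],[0,-1,0.5,15,-14,24,0],[0,0,0,14,-13,24,0],[0,0,0,13,-12,22,0],[0,0,0,0,0,5,0],[0,0,0,0,0,2,0]]])

```text
time: 28.0
tool_pos: [0.6582, -0.2311, 0.0886]
ee_rot: [0.121, 0.993, 0.003, -0.004]
ft_force: [0.8, 0.3, 0.9]
finger_gap: 0.638
```

```bash
python3 pl.py .6668 -.2346 .04 76.2 0 3
```

```text
t 28.0 pos [ 0.6582 -0.2311  0.0886] J [-0.42  0.33  1.63  0.    1.19 -1.75] gap 0.638 F [0.8 0.3 0.9]
total turn [ 0.3 -0.5 -0.1] dist 49.5
[[[0.1,-0.2,-0.0,-3.2,-0.5,16.2,0.0],[0.1,-0.2,-0.0,-3.1,-0.5,16.2,0.0],[0.1,-0.2,-0.0,-3.1,-0.5,16.2,0.0]]]
```

>>> send_rows(plan=[[[0,-0.5,0,-6,-1,16,0],[0,0,0,-2,0,16,0],[0,0,0,0,0,14,0],[0,0,0,0,0,5,0]]])

```text
time: 28.33
tool_pos: [0.6682, -0.2323, 0.0385]
ee_rot: [0.121, 0.993, 0.002, 0.002]
ft_force: [-0.6, 0.3, -1.0]
finger_gap: 0.504
```

```bash
python3 pl.py .6668 -.2346 .014 76.2 0 2
```

```text
t 28.33 pos [ 0.6682 -0.2323  0.0385] J [-0.41  0.39  1.64  0.01  1.11 -1.74] gap 0.504 F [-0.6  0.3 -1. ]
total turn [ 0.3  0.2 -0.1] dist 24.7
[[[0.1,0.1,-0.1,0.5,-1.3,12.3,0.0],[0.1,0.1,-0.1,0.4,-1.3,12.3,0.0]]]
```

>>> send_rows(plan=[[[0,0,0,1,-2,9,0],[0,0,0,1,-1,8,0],[0,0,0,1,0,4,0],[0,0,0,0,0,2,0.3]]])

```text
time: 28.67
tool_pos: [0.6656, -0.2336, 0.0133]
ee_rot: [0.12, 0.993, 0.002, 0.002]
ft_force: [0.3, -0.2, 0.4]
finger_gap: 0.468
```

>>> send_rows(plan=[[[0,0,0,0,0,0,1],[0,0,0,0,0,0,1],[0,0,0,0,0,0,1],[0,0,0,0,0,0,1],[0,0,0,0,0,0,1],[0,0,0,0,0,0,1],[0,0,0,0,0,0,1],[0,0,0,0,0,0,1]]])

```text
time: 29.33
tool_pos: [0.6664, -0.234, 0.0148]
ee_rot: [0.12, 0.993, 0.002, 0.003]
ft_force: [-0.0, 0.2, -2.0]
finger_gap: 0.143
```

>>> send_rows(plan=[[[0,0,0,0,0,-10,1],[0,0,0,0,0,-20,1],[0,0,0,0,0,-30,1],[0,0,0,0,0,-38,1],[0,0,0,0,0,-20,1]]])

```text
time: 29.75
tool_pos: [0.66, -0.2319, 0.1288]
ee_rot: [0.121, 0.993, 0.005, -0.006]
ft_force: [1.3, 0.1, 0.3]
finger_gap: 0.146
```

```bash
python3 pl.py .423 -.2825 .14 90.5 1
```

```text
t 29.75 pos [ 0.66   -0.2319  0.1288] J [-0.42  0.3   1.59  0.01  1.26 -1.75] gap 0.146 F [1.3 0.1 0.3]
total turn [  0.5  -0.6 -14.3] dist 242.6
[[[0.1,-0.1,-2.0,31.2,-15.1,-1.3,1.0],[0.1,-0.1,-2.0,31.7,-14.0,-1.4,1.0],[0.1,-0.1,-2.0,32.2,-12.8,-1.4,1.0],[0.1,-0.1,-2.0,32.6,-11.7,-1.4,1.0],[0.1,-0.1,-2.0,33.0,-10.5,-1.5,1.0],[0.1,-0.1,-2.0,33.3,-9.3,-1.5,1.0],[0.1,-0.1,-2.0,33.6,-8.1,-1.6,1.0]]]
```

>>> send_rows(plan=[[[0,0,-2,31,-15,-2,1],[0,0,-2,32,-14,-2,1],[0,0,-2,32,-13,-2,1],[0,0,-2,33,-12,-2,1],[0,0,-2,33,-10,-2,1],[0,0,-2,33,-9,-2,1],[0,0,-2,30,-8,-2,1],[0,0,0,0,0,0,1]]])

```text
time: 30.42
tool_pos: [0.424, -0.2855, 0.1581]
ee_rot: [-0.01, 1.0, -0.001, 0.005]
ft_force: [1.0, -0.6, -1.9]
finger_gap: 0.142
```

```bash
python3 pl.py .423 -.2825 .05 90.5 1 4; python3 - <<'E'
from fit import *
b=grab("side");a=grab("scene")
f=lambda c,x,y,w,h:cv2.resize(c['pixels'][y:y+h,x:x+w,::-1],(400,400))
cv2.imwrite('pics/q.png',np.hstack([f(b,270,130,150,150),f(a,170,130,150,150)]))
E
```

```text
t 30.42 pos [ 0.424  -0.2855  0.1581] J [-0.7  -0.15  2.02  0.01  1.27 -2.29] gap 0.142 F [ 1.  -0.6 -1.9]
total turn [-0.1  0.6  0.7] dist 108.2
[[[-0.0,0.1,0.2,0.5,0.8,27.0,1.0],[-0.0,0.1,0.2,0.4,0.8,27.0,1.0],[-0.0,0.1,0.2,0.4,0.8,27.0,1.0],[-0.0,0.1,0.2,0.3,0.8,27.0,1.0]]]
```

View pics/q.png

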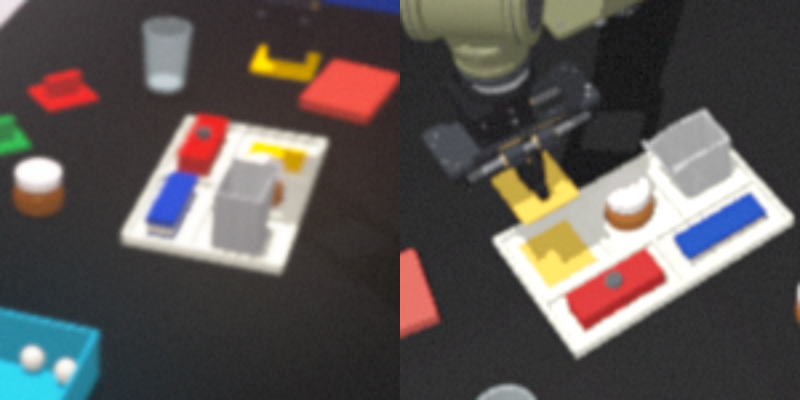

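The cover is held level above the yellow bay. Lowering it.

>>> send_rows(plan=[[[0,0.5,0.5,1,1,25,1],[0,0,0,1,1,25,1],[0,0,0,1,1,25,1],[0,0,0,1,0,18,1],[0,0,0,0,0,5,1]]])

```text
time: 30.93
tool_pos: [0.433, -0.2846, 0.0642]
ee_rot: [-0.006, 1.0, -0.005, 0.009]
ft_force: [0.4, 0.3, -1.7]
finger_gap: 0.145
```

```bash
python3 pl.py .423 -.2825 .0195 90.5 1 4
```

```text
t 30.93 pos [ 0.433  -0.2846  0.0642] J [-0.69 -0.03  2.08  0.    1.07 -2.27] gap 0.145 F [ 0.4  0.3 -1.7]
total turn [-0.5  1.   0.2] dist 45.8
[[[-0.1,0.2,0.0,2.7,0.7,11.1,1.0],[-0.1,0.2,0.0,2.6,0.6,11.1,1.0],[-0.1,0.2,0.0,2.6,0.6,11.1,1.0],[-0.1,0.2,0.0,2.5,0.6,11.2,1.0]]]
```

>>> send_rows(plan=[[[-0.5,1,0,6,1,9,1],[0,0,0,5,1,9,1],[0,0,0,3,0,9,1],[0,0,0,2,0,6,1]]])

```text
time: 31.27
tool_pos: [0.4198, -0.283, 0.0305]
ee_rot: [-0.008, 1.0, -0.001, 0.0]
ft_force: [-0.3, 0.6, -2.1]
finger_gap: 0.147
```

```bash
python3 pl.py .423 -.2825 .0195 90.5 1 4
```

```text
t 31.27 pos [ 0.4198 -0.283   0.0305] J [-0.7  -0.    2.11 -0.    1.03 -2.28] gap 0.147 F [-0.3  0.6 -2.1]
total turn [-0.1  0.   0.4] dist 11.5
[[[-0.0,0.0,0.1,-0.8,0.1,2.8,1.0],[-0.0,0.0,0.1,-0.8,0.1,2.8,1.0],[-0.0,0.0,0.1,-0.8,0.1,2.8,1.0],[-0.0,0.0,0.1,-0.8,0.1,2.8,1.0]]]
```

>>> send_rows(plan=[[[0,0,0,-1,0,5,1],[0,0,0,-1,0,4,1],[0,0,0,0,0,3,1],[0,0,0,0,0,3,1]]])

```text
time: 31.6
tool_pos: [0.4219, -0.2834, 0.0182]
ee_rot: [-0.007, 1.0, 0.0, -0.001]
ft_force: [-14.5, 12.4, 33.6]
finger_gap: 0.149
```

>>> send_rows(plan=[[[0,0,0,0,0,-0.5,0.2],[0,0,0,0,0,0,0.2],[0,0,0,0,0,0,0.2],[0,0,0,0,0,0,0.2],[0,0,0,0,0,-8,0.2],[0,0,0,0,0,-20,0.2],[0,0,0,0,0,-30,0.2],[0,0,0,0,0,-38,0],[0,0,0,0,0,-38,0],[0,0,0,0,0,-38,0]]])

```text
time: 32.43
tool_pos: [0.4183, -0.2804, 0.1908]
ee_rot: [-0.007, 1.0, 0.006, -0.007]
ft_force: [0.1, 0.2, -0.4]
finger_gap: 0.494
```

>>> send_rows(plan=[[[0,0,0,5,10,-30,0],[0,0,0,-10,35,-10,0],[0,0,0,-20,35,0,0],[0,0,0,-30,35,0,0],[0,0,0,-30,35,0,0],[0,0,0,-30,35,0,0],[0,0,0,-20,35,0,0],[0,0,0,0,0,0,0]]])

```text
time: 33.1
tool_pos: [0.5503, -0.0681, 0.2535]
ee_rot: [-0.002, 1.0, -0.003, 0.008]
ft_force: [-1.0, -0.1, 0.2]
finger_gap: 0.498
```

```bash
python3 - <<'E'
from fit import *
s=manip.get_state();print(s["tool_pos"],s["time"])
a=grab("scene");b=grab("side");w=grab("wrist","r_w")
wh=lambda C:C.min(1)>150
for n,c in(("scene",a),("side",b),("wrist",w)):
    fit("cover",n,c,.36,.49,-.36,-.21,.009,.06,yel)
    fit("bar",n,c,.36,.48,-.33,-.23,.03,.05)
    fit("bracket",n,c,.47,.6,-.36,-.17,.024,.036,red)
    fit("brush",n,c,.45,.6,-.2,.0,.02,.04,blue)
    fit("cuprim",n,c,.34,.5,-.16,.02,.075,.095)
    fit("jarkit",n,c,.36,.48,-.22,-.135,.05,.07)
im,_=ortho([(a,"scene"),(b,"side"),(w,"wrist")],.25,.85,-.5,.55,.0025)
f=lambda c,x,y,w,h:cv2.resize(c['pixels'][y:y+h,x:x+w,::-1],(400,400))
cv2.imwrite('pics/r.png',np.hstack([f(b,210,150,190,190),f(a,190,130,170,170)]))
E
```

```text
[ 0.55033838 -0.06805688  0.25354162] 33.1
cover scene 45 ctr [ 0.4281 -0.2802] size [0.0577 0.0207] ang 1.4 z [0.0116 0.0219 0.0414]
bar scene 71 ctr [ 0.4269 -0.2831] size [0.061  0.0147] ang 1.2 z [0.0326 0.0391 0.0434]
bracket scene 367 ctr [ 0.526  -0.2543] size [0.1158 0.0471] ang 89.6 z [0.0258 0.0325 0.0354]
brush scene 357 ctr [ 0.5268 -0.1027] size [0.1211 0.0429] ang 89.7 z [0.0243 0.0292 0.0331]
cuprim scene 133 ctr [ 0.428  -0.0831] size [0.092  0.0688] ang 89.2 z [0.0757 0.0814 0.0869]
jarkit scene 169 ctr [ 0.4282 -0.1739] size [0.0539 0.0554] ang 67.1 z [0.0506 0.0535 0.0573]
cover side 48 ctr [ 0.4061 -0.2687] size [0.0709 0.0632] ang 32.4 z [0.0092 0.0122 0.0286]
bar side 50 ctr [ 0.4217 -0.2779] size [0.0206 0.0506] ang 83.3 z [0.0308 0.0362 0.0405]
bracket side 202 ctr [ 0.5214 -0.248 ] size [0.0457 0.1223] ang 0.8 z [0.0254 0.0308 0.0344]
brush side 235 ctr [ 0.5197 -0.0947] size [0.0386 0.1254] ang 0.8 z [0.0219 0.0272 0.0302]
cuprim side 119 ctr [ 0.4253 -0.0803] size [0.0608 0.1028] ang 0.5 z [0.0759 0.0797 0.0841]
jarkit side 34 ctr [ 0.4172 -0.182 ] size [0.0282 0.0542] ang 67.8 z [0.0502 0.0513 0.0543]
cover wrist 1631 ctr [ 0.4239 -0.2818] size [0.0788 0.0695] ang 1.1 z [0.0103 0.0119 0.0141]
bar wrist 468 ctr [ 0.4232 -0.2825] size [0.0564 0.0154] ang 0.9 z [0.0317 0.0395 0.041 ]
bracket wrist 2235 ctr [ 0.5223 -0.2535] size [0.0442 0.1173] ang 0.2 z [0.0325 0.034  0.0352]
brush wrist 2784 ctr [ 0.521  -0.1001] size [0.0391 0.1179] ang 0.1 z [0.0285 0.0301 0.0315]
cuprim wrist 1088 ctr [ 0.4255 -0.0837] size [0.0924 0.0604] ang 89.5 z [0.0762 0.0835 0.0855]
jarkit wrist 1572 ctr [ 0.4238 -0.1741] size [0.0555 0.0548] ang 67.2 z [0.0526 0.054  0.0553]
```

View pics/r.png

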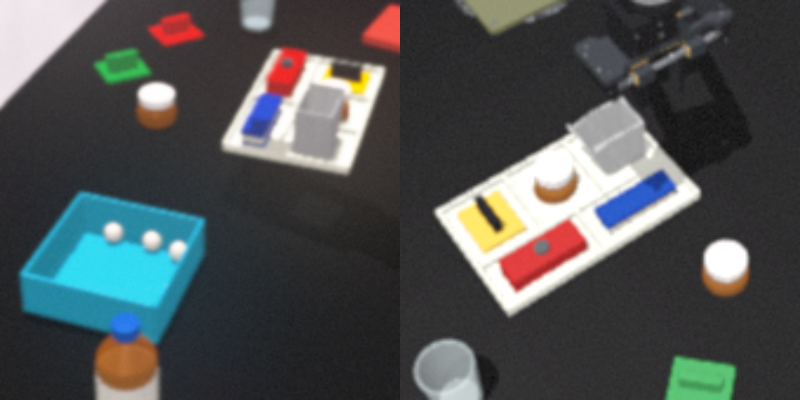

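View pics/r_w.png

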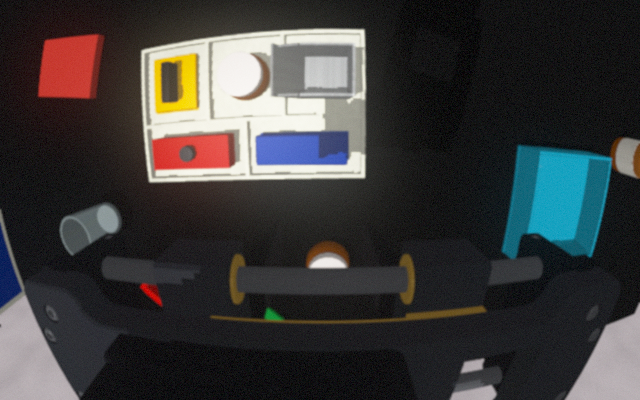

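>>> send_rows(plan=[[[0,0,0,0,0,0,0],[0,0,0,0,0,0,0]]])

```text
time: 33.42
tool_pos: [0.5468, -0.0752, 0.2531]
ee_rot: [0.001, 1.0, -0.005, 0.006]
ft_force: [-0.6, 0.4, 0.1]
finger_gap: 0.501
```

```bash
python3 -c "
from station import manip
print(manip.get_state()['ft_force']);print(manip.close_job())"
```

```text
[-0.57122512  0.38036161  0.07968194]
the job is handed in; nothing more can be done
None
```

I finished the kit and handed the job in at about 33 s; the hand-in gives no verdict. I poured the three balls into the basin and stood the empty cup in the grey bay. Then I placed the bracket, brush and cover in their bays. A jar was already in the tray, so the bench jar stayed on the bench.

**Last checks:**
- **Heights:** the wrist camera read every part in the tray, including the jar, at its own height plus the 4 mm tray floor, so all sit flat.
- **Positions:** by the wrist camera the parts are within about 5 mm of their bay centres. The scene camera read about 5 mm further out in x than the wrist camera, so I used the wrist values.
- **Balls:** the side view shows all three in the basin. I saw only three in the cup before pouring.
- **Bystanders:** the reagent bottle, beaker and notebook look untouched in the pictures, and the gripper was clear of everything at the end. I did not measure how far they might have shifted.

No check failed.

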